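Start the timer and hold the tofu press

TASK

Start the press timer by swinging the red-tipped lever on the blue box all the way to its stop and letting it spring back, with the press still up. Then push the black knob of the tofu press down until its red pointer stands in the green band of the gauge and keep it there, never pressing on into the red: the program finishes while still holding the knob down in the green. Leave the other things on the stall where they are.

Things in the scene. Friction and masses are not known exactly. Their poses are not given: they have to be found in the camera images.
- timer_lever (a joint): sprung start lever on the timer's top: a flat steel arm on an upright pivot, with an upright red post at its free end. 0 at rest; grows anticlockwise seen from above to its stop at 1.2 rad. A light spring pulls it back to 0 (about 1 N at the post at rest, 3 N at the stop); let go, it returns in about half a second.
- lever_post (a point): centre of the lever's upright red post, 13 mm in diameter, which spans z = 79 to 115 mm; this point is at z = 100 mm, 62 mm from the pivot axis. Two steel stop pins 30 mm from the pivot reach up to z = 86 mm only.
- lever_pivot (a point): point on the lever's upright pivot axis, at the same height (z = 100 mm) as the post's centre; nothing solid stands this high there. Its x axis points along the arm to the post and turns with the lever.
- plunger (a joint): travel of the sprung plunger of the tofu press, in m: 0 fully up, grows as the knob is pressed straight down, stop at 0.036. The green band of the gauge is 0.016 to 0.024 (middle 0.020); the red part begins at 0.029. The return spring needs about 4 N to start and 0.45 N more per mm (about 13 N at 20 mm).
- knob_top (a point): centre of the flat top (54 mm across) of the press's round black palm knob, 60 mm in diameter, 28 mm tall, on an upright steel rod; z = 235 mm when the plunger is up, 215 mm at the middle of the green band
- coin_basket: bystander, loose: pink open plastic basket with coins, 130 x 100 x 50 mm; origin at the centre of its underside
- tongs: bystander, loose: steel tongs lying flat, 250 x 70 mm, 8 mm thick; origin at the centre of its underside
- chilli_jar: bystander, loose: amber glass jar with a red cap, 56 mm wide, 75 mm tall; origin at the centre of its underside
- tub_stack: bystander, loose: stack of three white and cream tubs, 80 mm wide, 78 mm tall; origin at the centre of its underside
- bowl: bystander, loose: blue ceramic bowl, 110 mm wide, 50 mm tall; origin at the centre of its underside
- tea_cup: bystander, loose: white cup, 60 mm wide, 55 mm tall; origin at the centre of its underside
- press: fixed tofu press, 130 x 190 mm on the table; origin under the rod's axis. Wooden mould box, two posts, green bridge at z = 118 to 130 mm along its y axis. On the bridge, 46 mm to the +y side of the rod, a white gauge plate (24 mm wide, top at z = 182 mm) carries a green and, below it, a red band; a red pointer on the rod moves down along it.
- timer: fixed press timer: blue box 130 x 130 mm, 74 mm tall with its aluminium top plate, white dials on its four sides; origin at the centre of its underside
Things that resemble listed ones, but are neither listed nor needed, are in the scene too. Of the things that look like the press, the larger one is meant. There is more than one size of the timer; the job needs the smaller.

How it is judged:
By the outcome, as a careful person would: the job done as asked, in the order asked, and still so for the second after the job is handed in, while the arm keeps its last pose, push and grip.
It also fails if it takes over 51 s, if anything falls off the work surface, if the arm or the gripper's body presses on something with over 40 N, if the wrist force passes 120 N, or if a joint passes its speed limit or range.

ROBOT

A 6-joint arm with a two-finger parallel gripper is mounted at the origin on the work surface. World frame = base frame: x ahead of the robot, y to its left, z up, the work surface at z = 0. Lengths are in m, angles in rad, forces in N, time in s.
With the tool pointing down it reaches from about 0.35 to 0.975 m from the base axis. Payload 4.9 kg.
Tool frame: the origin (TCP) lies on the centre line of the jaws, within the pads' length; the fingertips stand 14 mm ahead of it and the grasp point (between the pads) lies 5 mm behind it; y points along the fingers, z is the direction in which the jaws open and shut, and the axes are right-handed (so a half turn about y gives the same grasp; the last joint's range is limited). The gripper opens to 85 mm and grips with 20 to 120 N. Pads are 22 mm wide; open, the fingers measure 114 mm over their backs; the gripper's body (76 mm by 85 mm) begins 54 mm behind the grasp point. The pads swing forward as they close: fully open they stand 13 mm farther back than shut.
Start: joints at [1.194, 0.053, 1.613, -0, 1.476, -0.119], TCP at [0.159, 0.604, 0.215] pointing down, gripper open.
Joint ranges: [-3.01, 3.01], [-1.01, 2.22], [0.06, 2.58], [-1.02, 4.17], [0.09, 2.62], [-3.14, 3.14]. Speed limits (rad/s): [2.57, 2.57, 3.14, 3.14, 3.14, 3.14].

INTERFACE

Orientations are given as a rotation vector (axis times angle).
In Python, from station import ctrl gives the robot as it stands.
- The arm moves only by the tool servo_tool, never from a script. Its arguments are lists of equal length, an entry for each row: "delta_pos": the shift along the tool's x, y, z in m, a list of three; "dr": the turn, a rotation vector about the tool's x, y, z in degrees, a list of three; "grip": the opening, from 0 (shut) to 1 (fully open). In form: {"delta_pos": [[x, y, z], ...], "dr": [[rx, ry, rz], ...], "grip": [grip, ...]}. A call has 1 to 5 rows; each row shifts and turns the pose as measured when the row begins, along the tool's axes as they then stand; what a row does not reach is not made up. A row lasts 1/8 s, in which the tool goes at most 62.5 mm and 10.7 degrees, less where a joint would pass 70% of its speed; a pose out of reach is approached as far as the arm can. A call is refused whole if a number of a shift passes 0.0625 or a number of a turn 10.7, either way. A call with a gripper value outside its range is refused whole. The fingers move at their own pace and stop on an object; "grip_force" is the grip in N (left out, the last holds). Time passes only in rows, so rows that do not move let the fingers close. It gives the time, the measured TCP pose, the force and the opening at its end, in the units of the state.
- ctrl.get_obs(): the state, without advancing time (a new reading comes with each control period).
- ctrl.get_image(name): name is "scene" or "top" or "wrist"; returns the picture (480x640x3 uint8, red, green, blue); there is no depth.
- ctrl.camera_params(name): a dict with "fovy" (degrees; the focal length in pixels is half the picture's height over the tangent of half this angle, whatever the lens; pixels are square), "cx", "cy" (the principal point, pixels), "eye" and "rotation" of the camera in the world. Camera axes: x right, y down, z forward; pixel columns grow to the right and rows downward; lengths in m; the calibration is good to about 2 mm. A picture is of the moment at which its call begins: read the wrist's pose just before it. camera_params takes no time and is no camera call; for the wrist camera it gives the pose at the moment of the call.
- ctrl.finish_job(): hands the job in, once; it reports no verdict.
Trained networks look in the newest picture that a camera, given by its name, has taken for a name from the list of things; names that differ only in an ending like _2 or _b are one class to them, and where a whole thing is asked for, a point or a joint stands for the part that bears it (a point fixed in the world has none). Each returns a list of dicts, best first, with "score" (0 to 1); they miss things now and then, are a little off and sometimes report something else, mostly with a low value. They report only what shows in the picture. A call takes as long as a camera call. They do not tell look-alikes from the thing itself.
- ctrl.masks_of(camera, label): "pixels" (480x640 bool, what is visible of it) and "extent" ([left, top, right, bottom] in pixels, round what is visible of it).
The state is a dict: "t": time; "q": joint angles; "dq": joint speeds; "effort": joint torques, N m; "tool_pos": TCP position; "tool_rot": TCP orientation; "contact_force": force on the tool from outside, world axes, zero at the start; "wrist_torque": the same for the moment, N m; "opening": finger opening in m.
Only numpy, scipy, OpenCV 4.12 (cv2) and the standard library are available. Lean on these libraries where they do the work, as an engineer would, in place of code of your own. Each camera call takes 0.05 s, during which the arm holds its last target.

## Working session

There is one attempt and no reset: what is moved stays moved. The work goes in short steps, Python scripts to look and compute and a tool call to move; the robot and the scene stay as the last step left them, time stands still between calls to the robot, and variables do not carry over. Pictures are saved under pics/ and viewed, and the job is handed in when it is done.

Besides the shell and the picture viewer there is one more tool, called as name(argument=value, ...) on one line, values as JSON. servo_tool: Moves the arm, as the interface text tells. Its arguments: {"type":"object","properties":{"delta_pos":{"type":"array","items":{"type":"array","items":{"type":"number"}}},"dr":{"type":"array","items":{"type":"array","items":{"type":"number"}}},"grip":{"type":"array","items":{"type":"number"}},"grip_force":{"type":"number"}},"required":["delta_pos","dr","grip"]}

```bash
mkdir -p pics; ls
cat > h.py <<'E'
from station import ctrl
import numpy as np, cv2
def cam(n):
    p=ctrl.camera_params(n); f=240/np.tan(np.radians(p['fovy'])/2)
    return p,f,np.array(p['eye']),np.array(p['rotation'])
def ray(n,u,v,z):
    p,f,e,R=cam(n); d=R@np.array([(u-p['cx'])/f,(v-p['cy'])/f,1]); return e+d*(z-e[2])/d[2]
def proj(n,P):
    p,f,e,R=cam(n); c=R.T@(np.array(P)-e); return np.array([p['cx']+f*c[0]/c[2],p['cy']+f*c[1]/c[2]])
def save(n,name):
    im=ctrl.get_image(n); cv2.imwrite('pics/'+name+'.png',im[...,::-1]); return im
E
python3 - <<'E'
from h import *
for n in ['scene','top','wrist']:
    save(n,n+'0'); p=ctrl.camera_params(n); print(n,p)
print(ctrl.get_obs())
E
```

```text
pics
scene {'fovy': 51.05400895373514, 'cx': 320.7943032233262, 'cy': 244.7691725707812, 'eye': array([1.19057167, 0.12230539, 1.31214945]), 'rotation': array([-1.75357026, -2.04087818,  0.60231173])}
top {'fovy': 50.83625837560248, 'cx': 321.440682526508, 'cy': 238.0172179885403, 'eye': array([ 0.16393276, -0.00461767,  1.45099773]), 'rotation': array([-2.11118719,  2.11532444, -0.20731606])}
wrist {'fovy': 70.229089393469, 'cx': 321.37897192070363, 'cy': 239.81389029954775, 'eye': array([0.08707421, 0.62264705, 0.37279363]), 'rotation': array([2.29284261, 1.76886853, 0.26121052])}
{'t': 0.15, 'q': array([ 1.19401447e+00,  5.32375216e-02,  1.61395426e+00, -1.55031971e-05,
        1.47597937e+00, -1.19033195e-01]), 'dq': array([-0.00065542, -0.00273671, -0.00530137, -0.00052627,  0.00012045,
       -0.00049024]), 'effort': array([ 1.02327125e-03, -3.94243097e+01, -3.70721519e+01, -8.55946951e-05,
        4.57844610e-03,  3.75724267e-05]), 'tool_pos': array([0.1591552 , 0.60388244, 0.21373995]), 'tool_rot': array([-1.56284541,  0.20266864, -0.20208228]), 'contact_force': array([-0.23739594, -0.8973648 ,  0.68868231]), 'wrist_torque': array([-0.00682974, -0.02559492, -0.00832772]), 'opening': 0.0852118583293211}
```

```bash
sed -i "s/np.array(p\['rotation'\])/cv2.Rodrigues(np.array(p['rotation']))[0]/" h.py; python3 -c "
from station import ctrl
for n in ['scene','top','wrist']: print(sorted(ctrl.camera_params(n).keys()))"
```

```text
['cx', 'cy', 'eye', 'fovy', 'rotation']
['cx', 'cy', 'eye', 'fovy', 'rotation']
['cx', 'cy', 'eye', 'fovy', 'rotation']
```

View pics/scene0.png

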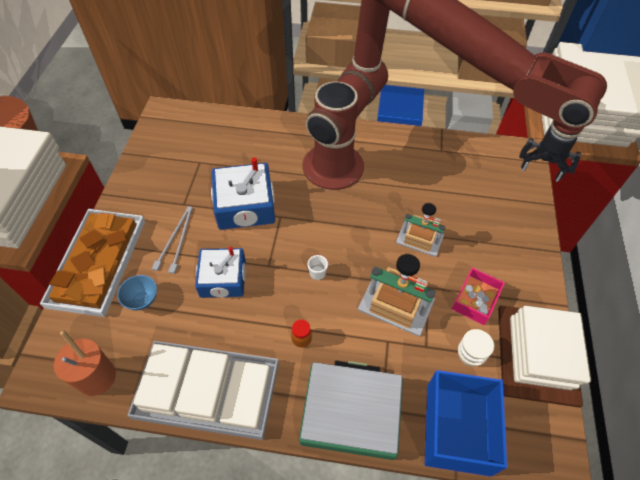

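View pics/top0.png

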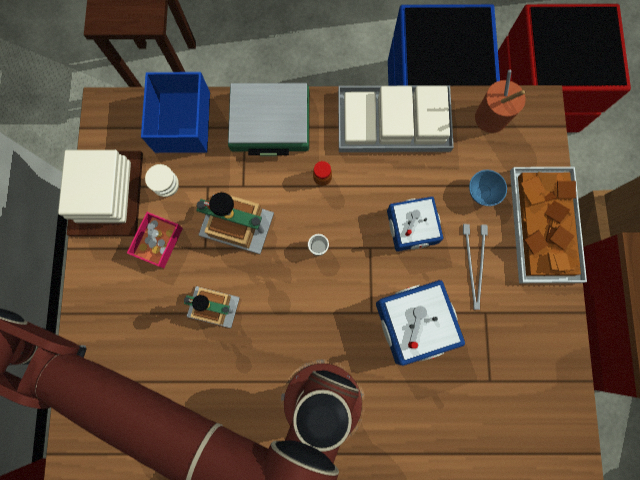

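View pics/wrist0.png

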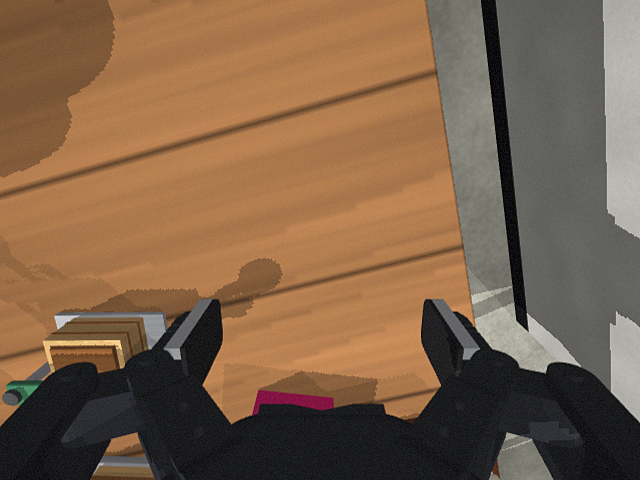

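Run:
```python
from h import *
for n in ['top','scene']:
    im=save(n,n+'1')
    for lab in ['timer','press','lever_post','knob_top','plunger','timer_lever']:
        for m in ctrl.masks_of(n,lab)[:4]:
            ys,xs=np.nonzero(m['pixels']); print(n,lab,round(m['score'],2),m['extent'],len(xs),(round(xs.mean(),1),round(ys.mean(),1)))
im=cv2.imread('pics/top1.png'); sc=cv2.imread('pics/scene1.png')
a=cv2.resize(im[180:260,370:470],(800,640))[:600]; cv2.imwrite('pics/c1.png',a)
cv2.imwrite('pics/c2.png',cv2.resize(sc[235:310,185:260],(600,600),interpolation=cv2.INTER_CUBIC))
cv2.imwrite('pics/c3.png',cv2.resize(sc[245:335,350:450],(660,594),interpolation=cv2.INTER_CUBIC))
cv2.imwrite('pics/c4.png',cv2.resize(im[180:260,190:290],(750,600),interpolation=cv2.INTER_CUBIC))
```

```text
top timer 0.87 [387.4, 197.2, 441.8, 252.4] 2340 (np.float64(414.5), np.float64(224.2))
top timer 0.7 [379.2, 281.3, 464.5, 365.0] 5170 (np.float64(419.3), np.float64(323.3))
top timer 0.67 [144.4, 166.4, 180.4, 196.5] 778 (np.float64(161.7), np.float64(180.9))
top timer 0.49 [312.7, 163.1, 330.4, 186.9] 355 (np.float64(322.0), np.float64(173.6))
top press 0.75 [199.3, 192.8, 272.6, 253.7] 3189 (np.float64(234.1), np.float64(221.9))
top press 0.71 [186.1, 286.9, 239.4, 327.8] 1519 (np.float64(211.9), np.float64(307.0))
top press 0.66 [385.5, 195.7, 443.4, 249.7] 2357 (np.float64(414.5), np.float64(224.3))
top lever_post 0.54 [404.2, 210.5, 417.2, 234.0] 142 (np.float64(412.6), np.float64(221.4))
top knob_top 0.89 [193.3, 291.6, 222.5, 321.2] 557 (np.float64(205.8), np.float64(305.2))
top knob_top 0.72 [209.2, 193.1, 253.8, 240.7] 1232 (np.float64(226.7), np.float64(214.9))
top plunger 0.84 [209.9, 194.4, 254.0, 239.0] 1135 (np.float64(227.0), np.float64(215.1))
top plunger 0.78 [188.9, 293.0, 222.0, 321.6] 539 (np.float64(205.7), np.float64(305.2))
top plunger 0.34 [306.0, 235.8, 331
[... 926 characters left out ...]
13.4] 1111 (np.float64(401.0), np.float64(283.8))
scene plunger 0.83 [376.3, 252.7, 423.0, 308.5] 1189 (np.float64(401.1), np.float64(283.8))
scene plunger 0.75 [406.8, 203.6, 437.7, 238.4] 413 (np.float64(424.2), np.float64(222.4))
scene plunger 0.68 [194.9, 247.6, 244.4, 295.4] 2347 (np.float64(220.2), np.float64(272.4))
scene plunger 0.48 [292.9, 317.6, 311.6, 346.1] 468 (np.float64(300.7), np.float64(333.2))
scene timer_lever 0.76 [234.2, 159.0, 258.0, 194.4] 229 (np.float64(247.1), np.float64(177.6))
scene timer_lever 0.64 [214.5, 244.4, 234.4, 275.0] 149 (np.float64(223.6), np.float64(260.8))
scene timer_lever 0.58 [460.7, 330.2, 495.0, 367.2] 961 (np.float64(474.4), np.float64(347.5))
```

View pics/c1.png

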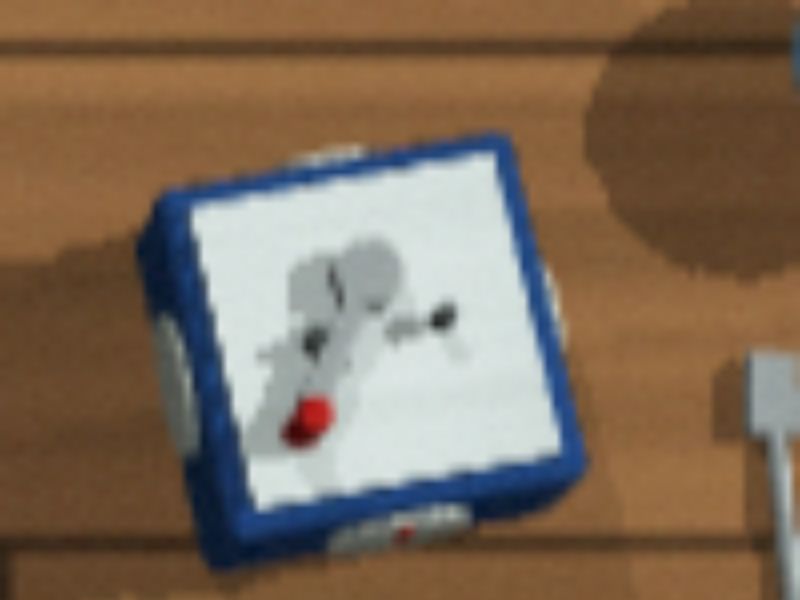

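View pics/c2.png

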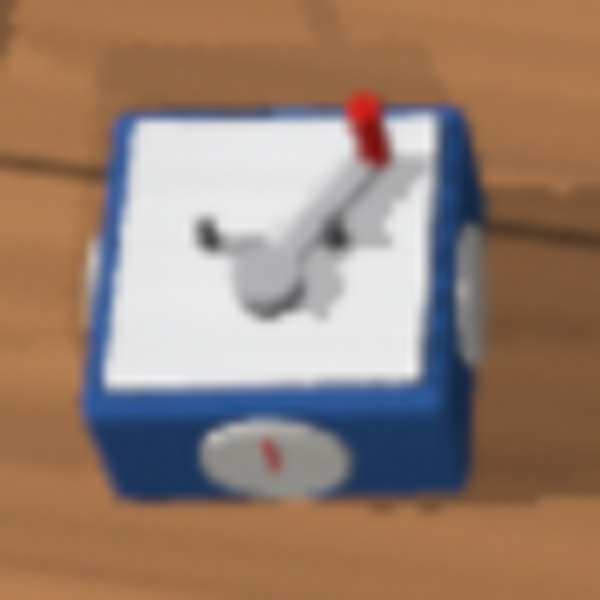

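View pics/c3.png

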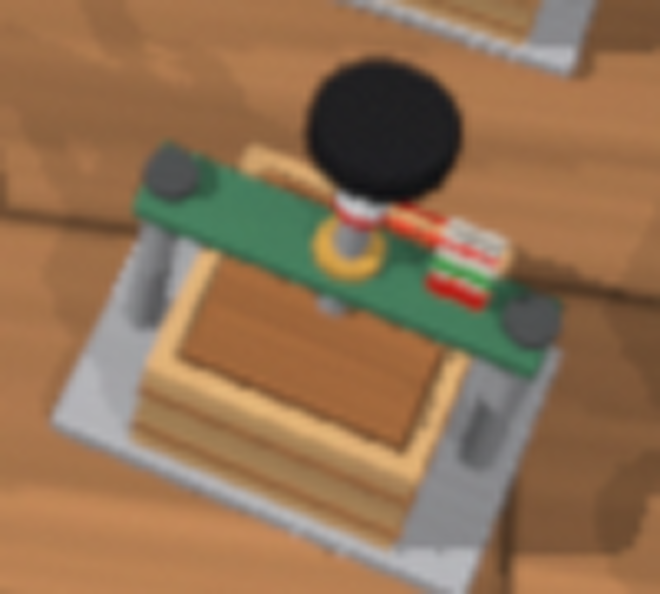

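View pics/c4.png

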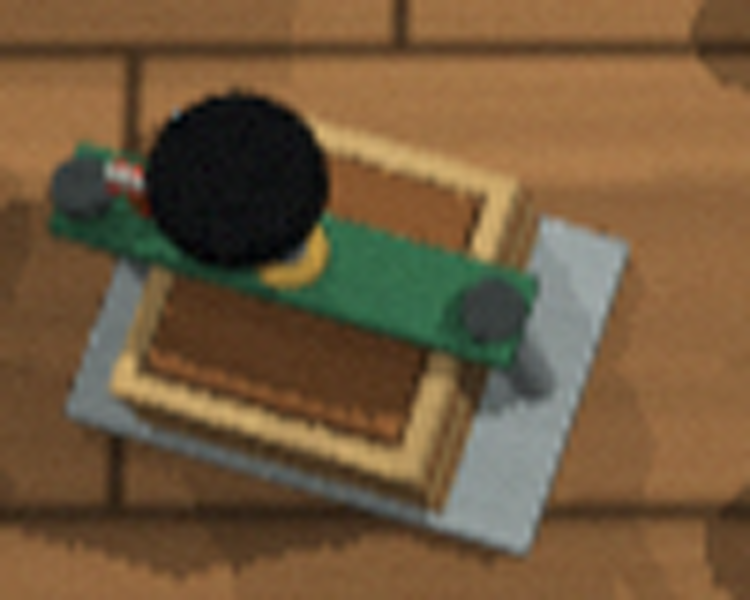

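Run:
```python
from h import *
import json
P={}
def tri(d):
    A=[];b=[]
    for n,(u,v) in d.items():
        p,f,e,R=cam(n); r=R@np.array([(u-p['cx'])/f,(v-p['cy'])/f,1]); r/=np.linalg.norm(r)
        M=np.eye(3)-np.outer(r,r); A.append(M); b.append(M@e)
    return np.linalg.lstsq(np.vstack(A),np.hstack(b),rcond=None)[0]
for nm,t,s,z in [('post top',(409.2,231.2),(230.0,247.8),.115),('hub',(416.5,213.7),(218.2,269.0),.085),('knob',(221.2,203.7),(407.8,264.0),.235)]:
    print(nm,'top',ray('top',*t,z).round(4),'scene',ray('scene',*s,z).round(4),'tri',tri({'top':t,'scene':s}).round(4))
# box top plate corners (blue outline z~.07) from crop1
for x,y in [(165,192),(505,135),(585,460),(240,520)]:
    print(ray('top',370+x/8-.5,180+y/8-.5,.072).round(4))
# press bridge end caps
for x,y in [(80,188),(492,308)]: print('post',ray('top',190+x/7.5-.5,180+y/7.5-.5,.135).round(4))
# other bystanders
for nm,u,v,z in [('cup',318,244,.055),('jar',322,170,.075),('bowl',488,188,.05),('tongsA',485,227,0),('tongsB',465,227,0),('basket',154,241,.05),('tubs',160,179,.078),('smallpress',201,303,.15),('bigpost',412,345,.15)]: print(nm,ray('top',u,v,z).round(3))
```

```text
post top top [ 0.4543 -0.2349  0.115 ] scene [ 0.4589 -0.2354  0.115 ] tri [ 0.4556 -0.2364  0.1096]
hub top [ 0.5106 -0.2622  0.085 ] scene [ 0.5153 -0.2597  0.085 ] tri [ 0.512  -0.2625  0.079 ]
knob top [0.4997 0.2518 0.235 ] scene [0.5109 0.2521 0.235 ] tri [0.5031 0.254  0.2227]
[ 0.5438 -0.1914  0.072 ]
[ 0.5644 -0.3122  0.072 ]
[ 0.4469 -0.3347  0.072 ]
[ 0.4259 -0.2141  0.072 ]
post [0.525  0.3296 0.135 ]
post [0.4802 0.1801 0.135 ]
cup [0.431 0.012 0.055]
jar [0.643 0.001 0.075]
bowl [ 0.595 -0.478  0.05 ]
tongsA [ 0.491 -0.478  0.   ]
tongsB [ 0.492 -0.419  0.   ]
basket [0.442 0.477 0.05 ]
tubs [0.616 0.462 0.078]
smallpress [0.26  0.311 0.15 ]
bigpost [ 0.153 -0.225  0.15 ]
```

```bash
cat >> h.py <<'E'
def st():
    o=ctrl.get_obs(); R=cv2.Rodrigues(o['tool_rot'])[0]; return o,R
def go(*wps):
    o,R=st(); p=o['tool_pos']
    for w in wps:
        w=np.array(w); print('d',(R.T@(w-p)).round(4)); p=w
def rep():
    o,R=st(); print('t',round(o['t'],2),'p',o['tool_pos'].round(4),'F',o['contact_force'].round(1),'op',round(o['opening'],3)); print(R.round(3)); return o,R
E
python3 - <<'E'
from h import *
rep(); go((0.159,.604,.30),(0.40,0.40,0.30),(.5,0,.3),(.46,-.17,.3))
E
```

```text
t 0.85 p [0.1593 0.6043 0.2147] F [-0.3  0.3 -0.1] op 0.085
[[ 0.967 -0.     0.255]
 [-0.255 -0.     0.967]
 [-0.    -1.    -0.   ]]
d [-0.0002 -0.0853 -0.0004]
d [ 0.285  -0.     -0.1358]
d [ 0.1987 -0.     -0.3613]
d [ 0.0047  0.     -0.1746]
```

servo_tool(delta_pos=[[0, -0.045, 0], [0, -0.045, 0], [0, -0.02, 0], [0.058, 0, -0.02], [0.058, 0, -0.02]], dr=[[0, -8, 0], [0, -8, 0], [0, -8, 0], [0, 0, 0], [0, 0, 0]], grip=[0, 0, 0, 0, 0], grip_force=20)

```text
t: 1.48
tool_pos: [0.2791, 0.586, 0.3285]
tool_rot: [-1.565, -0.144, 0.144]
contact_force: [-1.0, 0.3, -0.0]
opening: 0.0002
```

Run:
```python
from h import *
rep(); go((0.40,0.40,0.30),(.5,0,.3),(.46,-.17,.3))
```

```text
t 1.48 p [0.2791 0.586  0.3285] F [-1.   0.3 -0. ] op 0.0
[[ 0.983  0.    -0.182]
 [ 0.182  0.001  0.983]
 [ 0.    -1.     0.001]]
d [ 0.0849  0.0284 -0.205 ]
d [ 2.540e-02 -3.000e-04 -4.115e-01]
d [-7.030e-02 -1.000e-04 -1.599e-01]
```

servo_tool(delta_pos=[[0.025, 0, -0.055], [0.025, 0, -0.055], [0.025, 0, -0.055], [0.02, 0, -0.06], [0.005, 0, -0.06]], dr=[[0, 0, 0], [0, 0, 0], [0, 0, 0], [0, 0, 0], [0, 0, 0]], grip=[0, 0, 0, 0, 0])

```text
t: 2.1
tool_pos: [0.4349, 0.3198, 0.3268]
tool_rot: [-1.567, -0.145, 0.144]
contact_force: [0.3, -0.4, -0.5]
opening: 0.0001
```

servo_tool(delta_pos=[[0, 0, -0.06], [0, 0, -0.06], [0, 0, -0.06], [-0.02, 0, -0.06], [-0.02, 0, -0.06]], dr=[[0, 0, 0], [0, 0, 0], [0, 0, 0], [0, 0, 0], [0, 0, 0]], grip=[0, 0, 0, 0, 0])

```text
t: 2.72
tool_pos: [0.4515, 0.0132, 0.3275]
tool_rot: [-1.567, -0.147, 0.142]
contact_force: [0.4, 1.0, 1.1]
opening: -0.0001
```

Run:
```python
from h import *
rep(); go((.456,-.19,.16),(.456,-.19,.107))
```

```text
t 2.73 p [0.4515 0.0132 0.3275] F [0.4 1.  1.1] op -0.0
[[ 0.983  0.004 -0.183]
 [ 0.183 -0.001  0.983]
 [ 0.003 -1.    -0.002]]
d [-0.0334  0.1677 -0.2002]
d [-0.0002  0.053   0.0001]
```

servo_tool(delta_pos=[[-0.008, 0.03, -0.05], [-0.008, 0.03, -0.05], [-0.008, 0.04, -0.05], [-0.008, 0.04, -0.04], [0, 0.03, 0]], dr=[[0, 0, 0], [0, 0, 0], [0, 0, 0], [0, 0, 0], [0, 0, 0]], grip=[0, 0, 0, 0, 0])

```text
t: 3.35
tool_pos: [0.457, -0.1881, 0.1616]
tool_rot: [-1.574, -0.152, 0.126]
contact_force: [0.3, -0.1, -0.2]
opening: -0.0002
```

Run:
```python
from h import *
rep(); go((.456,-.19,.107))
a=save('wrist','w2'); b=save('scene','s2'); c=save('top','t2')
cv2.imwrite('pics/s2c.png',cv2.resize(b[180:310,150:300],(690,598),interpolation=cv2.INTER_CUBIC)[...,::-1])
cv2.imwrite('pics/t2c.png',cv2.resize(c[170:270,360:485],(750,600),interpolation=cv2.INTER_CUBIC)[...,::-1])
```

```text
t 3.35 p [ 0.457  -0.1881  0.1616] F [ 0.3 -0.1 -0.2] op -0.0
[[ 0.984  0.017 -0.176]
 [ 0.177 -0.006  0.984]
 [ 0.016 -1.    -0.009]]
d [-0.0021  0.0546 -0.0012]
```

View pics/w2.png

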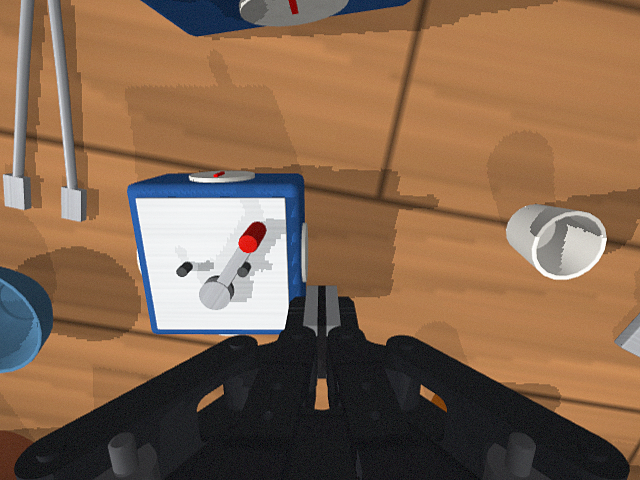

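View pics/s2c.png

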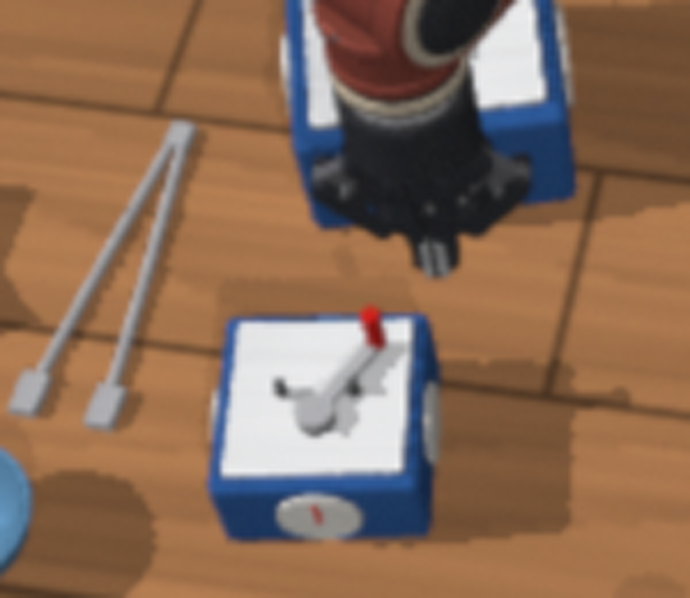

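View pics/t2c.png

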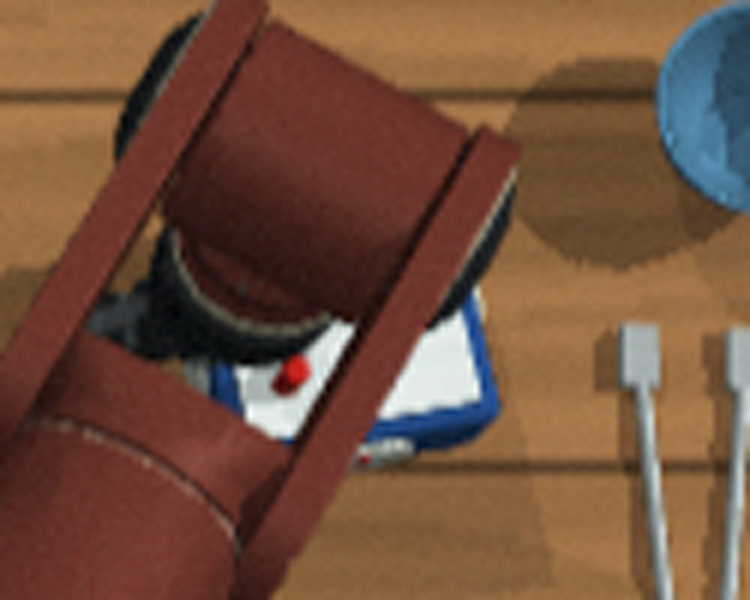

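The wrist picture shows the smaller timer with the post top at (249,243), the hub at (216,293), and closed fingers clear to the right of the post. Candidates are the timers at top pixels (415,223) and (420,320); the first is about 125 mm across, so it is the smaller one meant. The presses are at (234,222) and (212,307), and the first is the larger.

Run:
```python
from h import *
o,R=rep()
print(ray('wrist',249,243,.115).round(4),ray('wrist',216,292,.085).round(4))
for q in [(.4543,-.2349,.115),(.456,-.2364,.115)]: print(proj('wrist',q))
piv=np.array([.512,-.262,0]); go((.456,-.19,.106))
```

```text
t 3.5 p [ 0.4566 -0.1853  0.1615] F [-0.1  1.4  0.4] op -0.0
[[ 0.984  0.015 -0.18 ]
 [ 0.18  -0.004  0.984]
 [ 0.014 -1.    -0.007]]
[ 0.4557 -0.2325  0.115 ] [ 0.5103 -0.2576  0.085 ]
[245.44216397 240.22174355]
[242.77436263 242.32809233]
d [-0.0021  0.0556 -0.0041]
```

servo_tool(delta_pos=[[-0.001, 0.03, 0], [-0.001, 0.025, 0], [0, 0, 0]], dr=[[0, 0, 0], [0, 0, 0], [0, 0, 0]], grip=[0, 0, 0])

```text
t: 3.88
tool_pos: [0.4599, -0.1866, 0.113]
tool_rot: [-1.578, -0.164, 0.126]
contact_force: [-0.0, 0.0, 0.0]
opening: 0.0001
```

```bash
cat > arc.py <<'E'
from h import *
o,R=rep(); p=o['tool_pos']
piv=np.array([.511,-.260]); a0=np.radians(155.3); n=-R[:2,2]; n/=np.linalg.norm(n)
for d in [0,.2,.4,.6,.8,1.0,1.1,1.2,1.3]:
    a=a0+d; q=piv+.062*np.array([np.cos(a),np.sin(a)])-n*.021
    w=np.array([*q,.106]); print(d,w.round(4),(R.T@(w-p)).round(4))
E
python3 arc.py
```

```text
t 3.88 p [ 0.4599 -0.1866  0.113 ] F [-0.  0.  0.] op 0.0
[[ 0.983  0.025 -0.183]
 [ 0.183 -0.01   0.983]
 [ 0.023 -1.    -0.014]]
0 [ 0.4508 -0.2134  0.106 ] [-0.014   0.007  -0.0246]
0.2 [ 0.4468 -0.2252  0.106 ] [-0.0201  0.007  -0.0354]
0.4 [ 0.4452 -0.2374  0.106 ] [-0.0239  0.0071 -0.0472]
0.6 [ 0.446  -0.2498  0.106 ] [-0.0254  0.0072 -0.0595]
0.8 [ 0.4493 -0.2617  0.106 ] [-0.0243  0.0074 -0.0718]
1.0 [ 0.4549 -0.2728  0.106 ] [-0.0208  0.0077 -0.0837]
1.1 [ 0.4585 -0.2778  0.106 ] [-0.0182  0.0078 -0.0893]
1.2 [ 0.4626 -0.2825  0.106 ] [-0.0151  0.008  -0.0947]
1.3 [ 0.4671 -0.2867  0.106 ] [-0.0114  0.0081 -0.0996]
```

servo_tool(delta_pos=[[-0.007, 0.004, -0.012], [-0.007, 0.003, -0.012], [-0.006, 0, -0.011], [-0.004, 0, -0.012], [-0.001, 0, -0.012]], dr=[[1, 0, 1], [0, 0, 0], [0, 0, 0], [0, 0, 0], [0, 0, 0]], grip=[0, 0, 0, 0, 0])

```text
t: 4.5
tool_pos: [0.4486, -0.2552, 0.1121]
tool_rot: [-1.568, -0.155, 0.137]
contact_force: [0.2, -0.6, -0.4]
opening: 0.0003
```

```bash
python3 arc.py
python3 - <<'E'
from h import *
save('wrist','w3')
E
```

```text
t 4.5 p [ 0.4486 -0.2552  0.1121] F [ 0.2 -0.6 -0.4] op 0.0
[[ 0.983  0.011 -0.184]
 [ 0.184 -0.001  0.983]
 [ 0.011 -1.    -0.003]]
0 [ 0.4508 -0.2135  0.106 ] [0.0098 0.006  0.0407]
0.2 [ 0.4468 -0.2252  0.106 ] [0.0037 0.006  0.0299]
0.4 [ 0.4452 -0.2374  0.106 ] [-0.0002  0.006   0.0182]
0.6 [ 0.446  -0.2498  0.106 ] [-0.0016  0.006   0.0059]
0.8 [ 0.4493 -0.2617  0.106 ] [-0.0006  0.0061 -0.0065]
1.0 [ 0.4549 -0.2728  0.106 ] [ 0.0029  0.0061 -0.0184]
1.1 [ 0.4585 -0.2778  0.106 ] [ 0.0055  0.0062 -0.024 ]
1.2 [ 0.4626 -0.2825  0.106 ] [ 0.0086  0.0062 -0.0293]
1.3 [ 0.4671 -0.2867  0.106 ] [ 0.0123  0.0063 -0.0343]
```

View pics/w3.png

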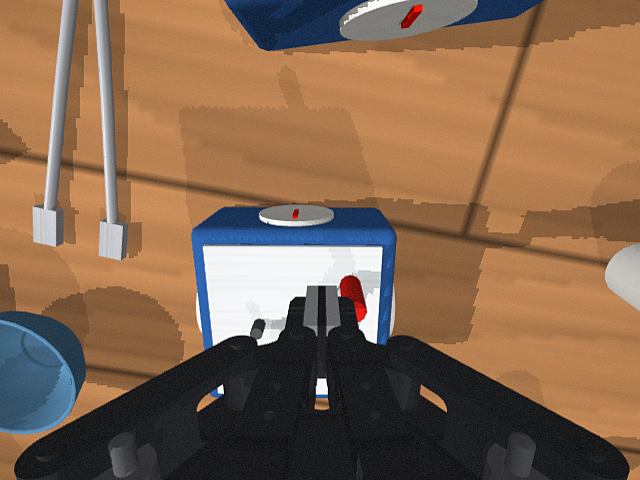

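Run:
```python
from h import *
o,R=rep(); p=o['tool_pos']
for q in [(.4555,-.2345,.115),(.4555,-.2345,.079)]: print(proj('wrist',q))
print('tip',proj('wrist',p+R[:,1]*.014),'tcp',proj('wrist',p))
import math
for z in(.115,.1): print(z,ray('wrist',360,315,z),ray('wrist',350,283,z))
a=save('scene','s3'); cv2.imwrite('pics/s3c.png',cv2.resize(a[200:310,160:290],(709,600),interpolation=cv2.INTER_CUBIC)[...,::-1])
b=cv2.imread('pics/w3.png');cv2.imwrite('pics/w3c.png',cv2.resize(b[230:390,250:450],(750,600),interpolation=cv2.INTER_CUBIC))
```

```text
t 4.55 p [ 0.4489 -0.2565  0.1123] F [-0.9 -0.1 -0.1] op -0.0
[[ 0.983  0.012 -0.184]
 [ 0.184 -0.002  0.983]
 [ 0.011 -1.    -0.004]]
[361.64097823 310.46175306]
[355.26352888 281.08820756]
tip [321.62053158 278.24969668] tcp [321.64754324 289.20326818]
0.115 [ 0.4582096  -0.23475307  0.115     ] [ 0.44161242 -0.24355312  0.115     ]
0.1 [ 0.46636799 -0.23133766  0.1       ] [ 0.44816953 -0.24098674  0.1       ]
```

View pics/s3c.png

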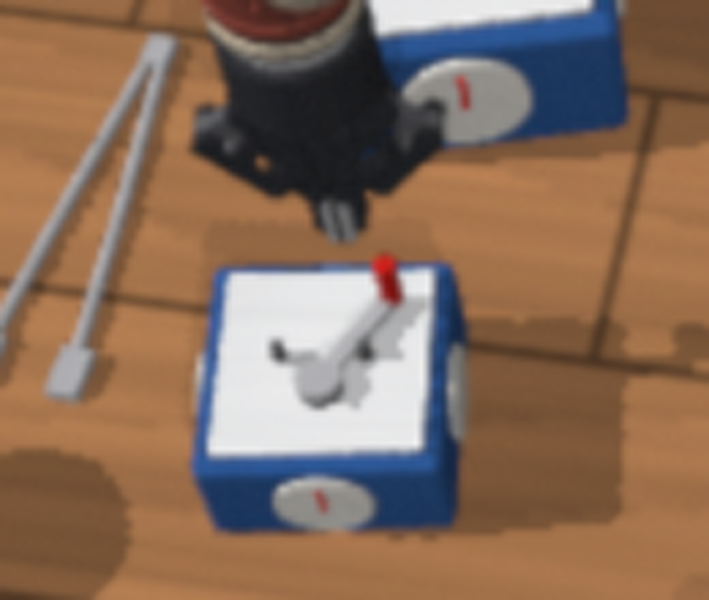

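View pics/w3c.png

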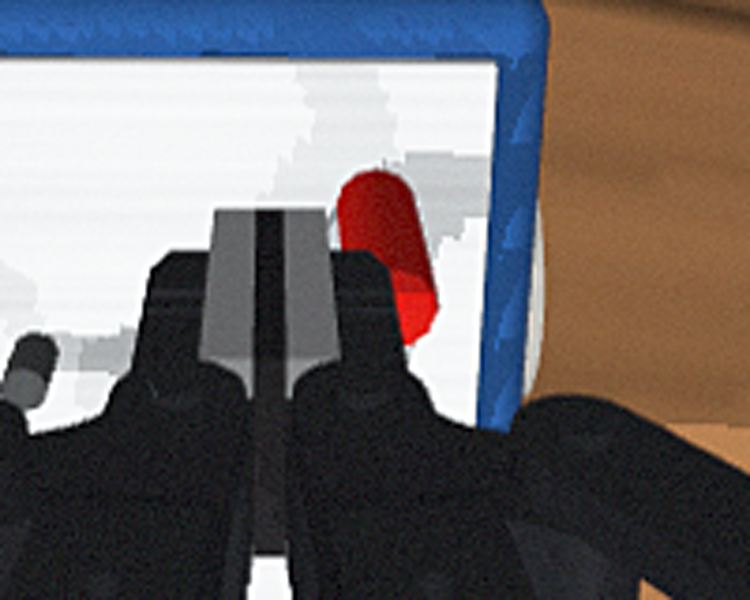

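Run:
```python
from h import *
o,R=rep(); p=o['tool_pos']
for n,(y0,x0,s) in {'scene':(200,160,709/130)}.items():
    for l in (0,.014): q=proj(n,p+R[:,1]*l); print(q,(q-[x0,y0])*s)
o=ctrl.get_obs(); print(o['q'])
```

```text
t 4.6 p [ 0.4489 -0.2555  0.1121] F [-0.1  0.4  0.4] op 0.0
[[ 0.983  0.012 -0.183]
 [ 0.183 -0.001  0.983]
 [ 0.011 -1.    -0.003]]
[224.13234153 244.52241252] [349.76792418 242.81838829]
[224.84665606 247.24602291] [353.66368576 257.67254034]
[-0.66527873 -0.1301547   1.96685291  0.0063923   1.29509896 -2.42224379]
```

Run:
```python
from h import *
o,R=rep(); p=o['tool_pos']
for l in (0,.004,.014):
  for dx in (-.011,.011):
    for dz in (-.0145,0,.0145):
      P=p+R@np.array([dx,l,dz]); print(l,dx,dz,proj('wrist',P).round(0),(proj('wrist',P)-[250,230])*3.75//1,'scene',(proj('scene',P)-[160,200])*5.454//1)
```

```text
t 4.6 p [ 0.4489 -0.2555  0.1121] F [-0.1  0.4  0.4] op 0.0
[[ 0.983  0.012 -0.183]
 [ 0.183 -0.001  0.983]
 [ 0.011 -1.    -0.003]]
0 -0.011 -0.0145 [293. 269.] [159. 146.] scene [323. 226.]
0 -0.011 0 [322. 269.] [268. 146.] scene [351. 225.]
0 -0.011 0.0145 [351. 269.] [377. 146.] scene [378. 224.]
0 0.011 -0.0145 [294. 309.] [163. 294.] scene [320. 260.]
0 0.011 0 [322. 309.] [268. 294.] scene [348. 260.]
0 0.011 0.0145 [350. 309.] [373. 294.] scene [376. 259.]
0.004 -0.011 -0.0145 [293. 266.] [162. 135.] scene [324. 230.]
0.004 -0.011 0 [322. 266.] [268. 135.] scene [352. 229.]
0.004 -0.011 0.0145 [350. 266.] [374. 135.] scene [380. 229.]
0.004 0.011 -0.0145 [294. 305.] [165. 281.] scene [321. 265.]
0.004 0.011 0 [322. 305.] [268. 281.] scene [349. 264.]
0.004 0.011 0.0145 [349. 305.] [370. 281.] scene [377. 263.]
0.014 -0.011 -0.0145 [295. 259.] [167. 110.] scene [327. 241.]
0.014 -0.011 0 [322. 259.] [268. 110.] scene [355. 240.]
0.014 -0.011 0.0145 [348. 259.] [369. 110.] scene [382. 239.]
0.014 0.011 -0.0145 [296. 296.] [170. 249.] scene [324. 275.]
0.014 0.011 0 [322. 296.] [268. 249.] scene [352. 275.]
0.014 0.011 0.0145 [348. 296.] [365. 249.] scene [379. 274.]
```

Run:
```python
from h import *
p=np.array([.457,-.1881,.1616]); R=cv2.Rodrigues(np.array([-1.574,-.152,.126]))[0]
for l in (-.02,-.01,0,.014):
  for dx in (-.011,0,.011): print(l,dx,(proj('scene',p+R@np.array([dx,l,0]))-[150,180])*4.6//1)
im=cv2.imread('pics/scene1.png'); s=im[120:190,500:600]; cv2.imwrite('pics/g0.png',cv2.resize(s,(800,560),interpolation=cv2.INTER_CUBIC))
im=cv2.imread('pics/s2.png'); s=im[205:255,205:275]; cv2.imwrite('pics/g1.png',cv2.resize(s,(770,550),interpolation=cv2.INTER_CUBIC))
p=np.array([0.1593,0.6043,0.2147]);R=cv2.Rodrigues(np.array([-1.56284541,0.20266864,-0.20208228]))[0]
print('open')
for l in (-.02,0,.014):
  for dz in (-.0425,.0425): print(l,dz,(proj('scene',p+R@np.array([0,l,dz]))-[500,120])*8//1)
```

```text
-0.02 -0.011 [432. 242.]
-0.02 0 [431. 257.]
-0.02 0.011 [430. 272.]
-0.01 -0.011 [434. 252.]
-0.01 0 [433. 267.]
-0.01 0.011 [432. 282.]
0 -0.011 [436. 261.]
0 0 [434. 277.]
0 0.011 [433. 292.]
0.014 -0.011 [438. 275.]
0.014 0 [437. 290.]
0.014 0.011 [436. 305.]
open
-0.02 -0.0425 [189. 408.]
-0.02 0.0425 [430. 481.]
0 -0.0425 [169. 445.]
0 0.0425 [408. 518.]
0.014 -0.0425 [156. 470.]
0.014 0.0425 [393. 543.]
```

View pics/g0.png

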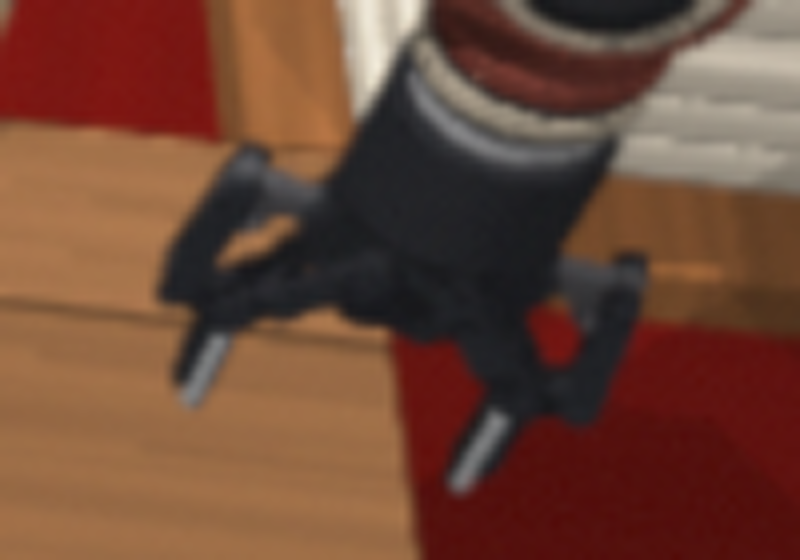

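View pics/g1.png

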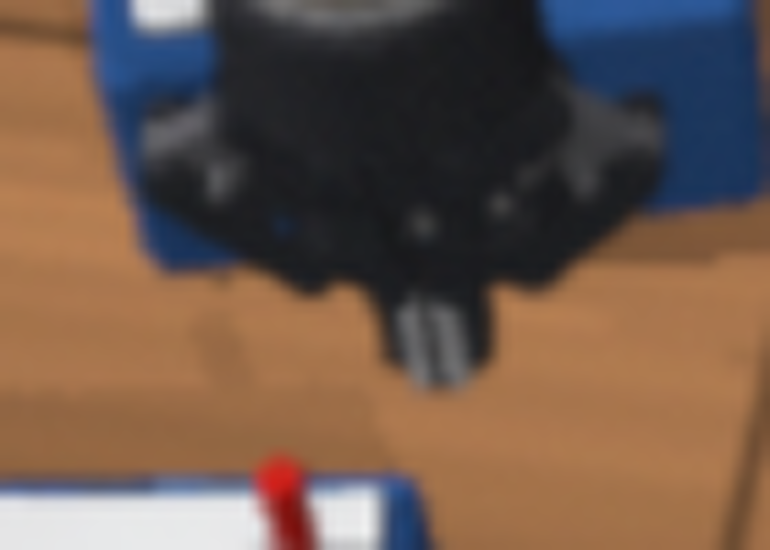

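servo_tool(delta_pos=[[0, -0.02, 0.0], [0.002, 0, 0.03], [0.003, 0, 0.03], [0.003, 0, 0.014], [0, 0.02, 0]], dr=[[0, 0, 0], [0, 0, 0], [0, 0, 0], [0, 0, 0], [0, 0, 0]], grip=[0, 0, 0, 0, 0])

```text
t: 5.22
tool_pos: [0.4465, -0.1803, 0.1201]
tool_rot: [-1.573, -0.161, 0.13]
contact_force: [-0.4, -0.4, 0.3]
opening: 0.0
```

servo_tool(delta_pos=[[0, 0.01, 0], [0, 0.005, 0], [0, 0, 0]], dr=[[0, 0, 0], [0, 0, 0], [0, 0, 0]], grip=[0, 0, 0])

```text
t: 5.6
tool_pos: [0.4469, -0.1803, 0.1047]
tool_rot: [-1.573, -0.161, 0.131]
contact_force: [-0.4, -0.8, 0.1]
opening: -0.0002
```

```bash
cat > look.py <<'E'
from h import *
import sys
k=sys.argv[1]
o,R=rep(); p=o['tool_pos']
a=save('scene','s'+k); b=save('wrist','w'+k)
A=cv2.resize(a[205:285,180:260],(400,400),interpolation=cv2.INTER_CUBIC); B=cv2.resize(b[200:400,220:420],(400,400),interpolation=cv2.INTER_CUBIC)
cv2.imwrite('pics/l'+k+'.png',np.hstack([A,B])[...,::-1])
E
python3 look.py 5; python3 arc.py|tail -9
```

```text
t 5.6 p [ 0.4469 -0.1803  0.1047] F [-0.4 -0.8  0.1] op -0.0
[[ 0.983  0.019 -0.185]
 [ 0.185 -0.006  0.983]
 [ 0.018 -1.    -0.009]]
0 [ 0.4508 -0.2135  0.106 ] [-0.0026 -0.0005 -0.0331]
0.2 [ 0.4468 -0.2252  0.106 ] [-0.0087 -0.0005 -0.0439]
0.4 [ 0.4451 -0.2374  0.106 ] [-0.0126 -0.0004 -0.0556]
0.6 [ 0.446  -0.2498  0.106 ] [-0.014  -0.0003 -0.0679]
0.8 [ 0.4493 -0.2617  0.106 ] [-0.013  -0.0002 -0.0802]
1.0 [ 0.4549 -0.2728  0.106 ] [-0.0096 -0.     -0.0921]
1.1 [ 0.4585 -0.2778  0.106 ] [-0.007   0.0001 -0.0978]
1.2 [ 0.4626 -0.2825  0.106 ] [-0.0038  0.0002 -0.1031]
1.3 [ 0.4671 -0.2867  0.106 ] [-1.000e-04  3.000e-04 -1.081e-01]
```

View pics/l5.png

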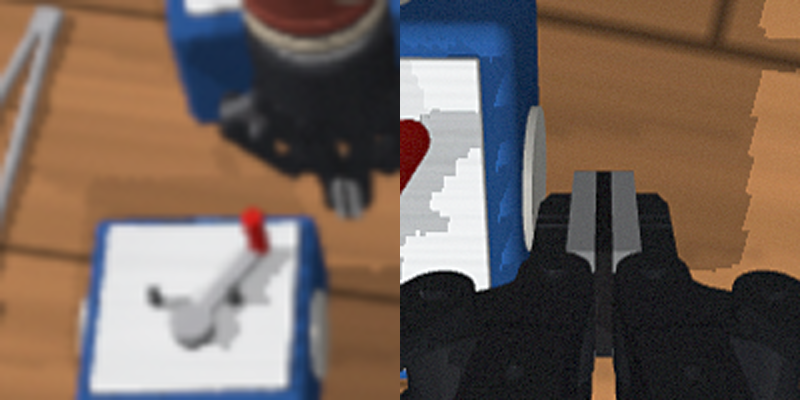

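servo_tool(delta_pos=[[0.004, 0.015, 0.002], [0, 0.012, 0], [0, 0, 0]], dr=[[1, 0, 1], [0, 0, 0], [0, 0, 0]], grip=[0, 0, 0])

```text
t: 6.08
tool_pos: [0.452, -0.1787, 0.0791]
tool_rot: [-1.56, -0.148, 0.144]
contact_force: [-0.8, 0.2, 0.2]
opening: -0.0003
```

```bash
python3 look.py 6; python3 arc.py|tail -9
```

```text
t 6.08 p [ 0.452  -0.1787  0.0791] F [-0.8  0.2  0.2] op -0.0
[[ 0.983  0.002 -0.184]
 [ 0.184  0.006  0.983]
 [ 0.003 -1.     0.006]]
0 [ 0.4508 -0.2135  0.106 ] [-0.0081 -0.026  -0.0333]
0.2 [ 0.4468 -0.2252  0.106 ] [-0.0142 -0.026  -0.044 ]
0.4 [ 0.4452 -0.2374  0.106 ] [-0.0181 -0.0261 -0.0558]
0.6 [ 0.446  -0.2498  0.106 ] [-0.0195 -0.0262 -0.0681]
0.8 [ 0.4493 -0.2617  0.106 ] [-0.0185 -0.0262 -0.0804]
1.0 [ 0.4549 -0.2728  0.106 ] [-0.015  -0.0263 -0.0923]
1.1 [ 0.4585 -0.2778  0.106 ] [-0.0124 -0.0263 -0.0979]
1.2 [ 0.4626 -0.2825  0.106 ] [-0.0093 -0.0263 -0.1033]
1.3 [ 0.4671 -0.2867  0.106 ] [-0.0056 -0.0263 -0.1083]
```

View pics/l6.png

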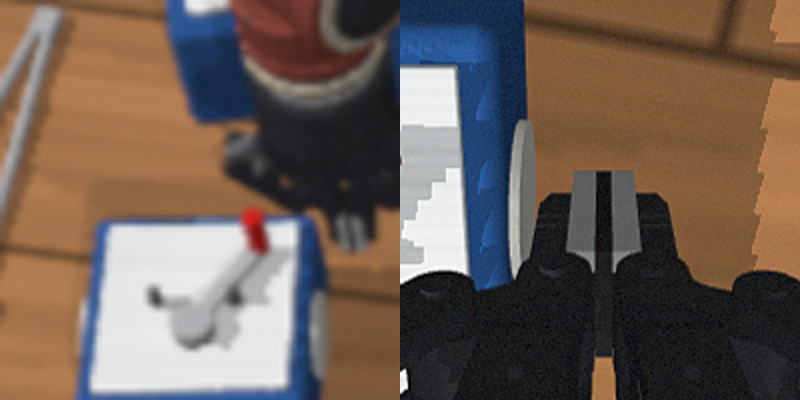

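Run:
```python
from h import *
o,R=rep(); p=o['tool_pos']
im=cv2.imread('pics/s6.png'); cv2.imwrite('pics/g2.png',cv2.resize(im[215:275,205:285],(800,600),interpolation=cv2.INTER_CUBIC))
for l in (-.03,-.02,-.01,0,.014):
    print(l,[((proj('scene',p+R@np.array([dx,l,dz]))-[205,215])*10).round(0) for dx,dz in [(.011,-.008),(.011,.008),(-.011,-.008)]])
print('post',[((proj('scene',(.4555,-.2345,z))-[205,215])*10).round() for z in (.079,.115)])
```

```text
t 6.17 p [ 0.4527 -0.1791  0.0802] F [-0.   0.5  0.5] op -0.0
[[ 0.983  0.004 -0.184]
 [ 0.184  0.005  0.983]
 [ 0.005 -1.     0.005]]
-0.03 [array([421., 378.]), array([477., 376.]), array([424., 313.])]
-0.02 [array([425., 397.]), array([481., 395.]), array([428., 332.])]
-0.01 [array([429., 415.]), array([485., 414.]), array([432., 351.])]
0 [array([433., 434.]), array([489., 432.]), array([436., 370.])]
0.014 [array([439., 460.]), array([494., 458.]), array([442., 396.])]
post [array([274., 386.]), array([256., 318.])]
```

View pics/g2.png

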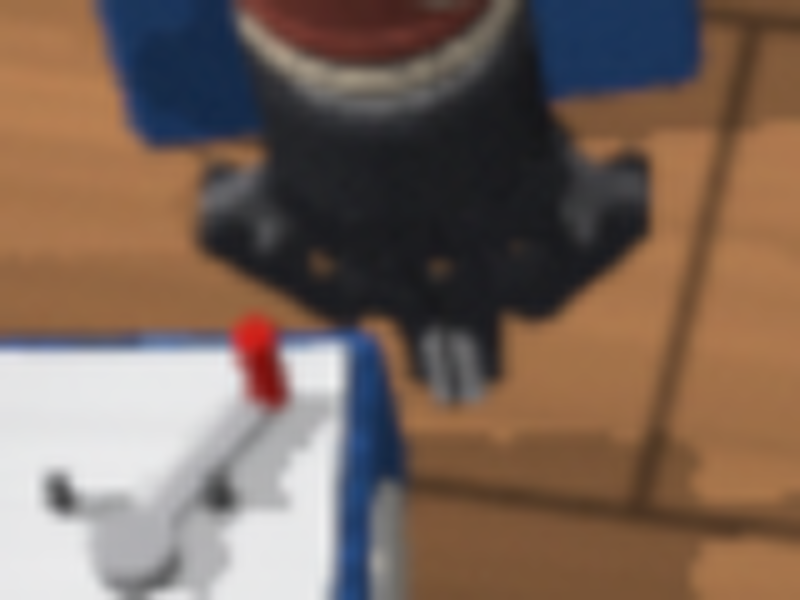

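servo_tool(delta_pos=[[-0.003, 0.007, -0.004], [0, 0.005, -0.006], [0, 0, -0.006]], dr=[[0, 0, 0], [0, 0, 0], [0, 0, 0]], grip=[0, 0, 0])

```text
t: 6.55
tool_pos: [0.4531, -0.1965, 0.0684]
tool_rot: [-1.562, -0.15, 0.141]
contact_force: [-0.5, -0.1, -0.1]
opening: -0.0001
```

```bash
python3 look.py 7; python3 arc.py|tail -9
```

```text
t 6.55 p [ 0.4531 -0.1965  0.0684] F [-0.5 -0.1 -0.1] op -0.0
[[ 0.983  0.006 -0.185]
 [ 0.185  0.004  0.983]
 [ 0.006 -1.     0.003]]
0 [ 0.4508 -0.2135  0.106 ] [-0.0054 -0.0372 -0.0156]
0.2 [ 0.4468 -0.2252  0.106 ] [-0.0115 -0.0372 -0.0264]
0.4 [ 0.4452 -0.2374  0.106 ] [-0.0153 -0.0373 -0.0382]
0.6 [ 0.446  -0.2498  0.106 ] [-0.0168 -0.0373 -0.0505]
0.8 [ 0.4493 -0.2617  0.106 ] [-0.0157 -0.0374 -0.0628]
1.0 [ 0.4549 -0.2728  0.106 ] [-0.0123 -0.0374 -0.0747]
1.1 [ 0.4585 -0.2778  0.106 ] [-0.0097 -0.0374 -0.0803]
1.2 [ 0.4626 -0.2825  0.106 ] [-0.0065 -0.0374 -0.0856]
1.3 [ 0.4671 -0.2867  0.106 ] [-0.0028 -0.0374 -0.0906]
```

View pics/l7.png

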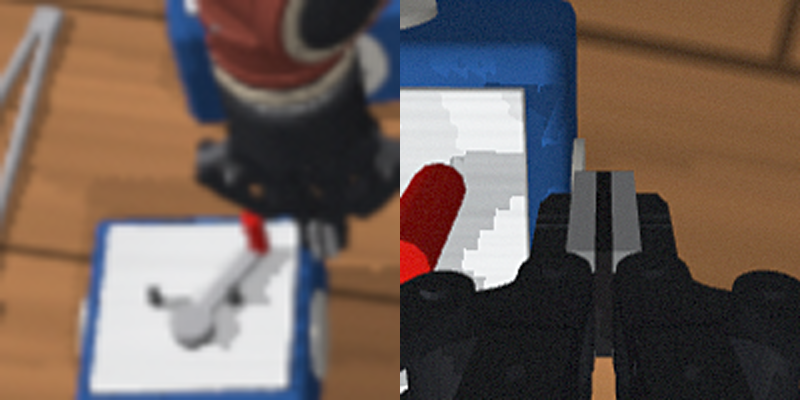

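servo_tool(delta_pos=[[-0.002, -0.008, -0.004], [-0.003, 0, -0.006], [-0.003, 0, -0.006], [-0.003, 0, -0.006]], dr=[[0, 0, 0], [0, 0, 0], [0, 0, 0], [0, 0, 0]], grip=[0, 0, 0, 0])

```text
t: 7.15
tool_pos: [0.4463, -0.2219, 0.078]
tool_rot: [-1.562, -0.151, 0.141]
contact_force: [-2.1, 3.3, 1.0]
opening: 0.0001
```

```bash
python3 look.py 8; python3 arc.py|tail -9
```

```text
t 7.15 p [ 0.4463 -0.2219  0.078 ] F [-2.1  3.3  1. ] op 0.0
[[ 0.983  0.006 -0.185]
 [ 0.185  0.004  0.983]
 [ 0.007 -1.     0.003]]
0 [ 0.4508 -0.2134  0.106 ] [ 0.0062 -0.0281  0.0078]
0.2 [ 0.4468 -0.2252  0.106 ] [ 0.0001 -0.0281 -0.0029]
0.4 [ 0.4452 -0.2374  0.106 ] [-0.0038 -0.0282 -0.0147]
0.6 [ 0.446  -0.2498  0.106 ] [-0.0052 -0.0282 -0.027 ]
0.8 [ 0.4493 -0.2617  0.106 ] [-0.0041 -0.0283 -0.0393]
1.0 [ 0.4549 -0.2728  0.106 ] [-0.0007 -0.0283 -0.0512]
1.1 [ 0.4585 -0.2778  0.106 ] [ 0.0019 -0.0283 -0.0568]
1.2 [ 0.4626 -0.2825  0.106 ] [ 0.0051 -0.0283 -0.0622]
1.3 [ 0.4671 -0.2867  0.106 ] [ 0.0088 -0.0282 -0.0672]
```

View pics/l8.png

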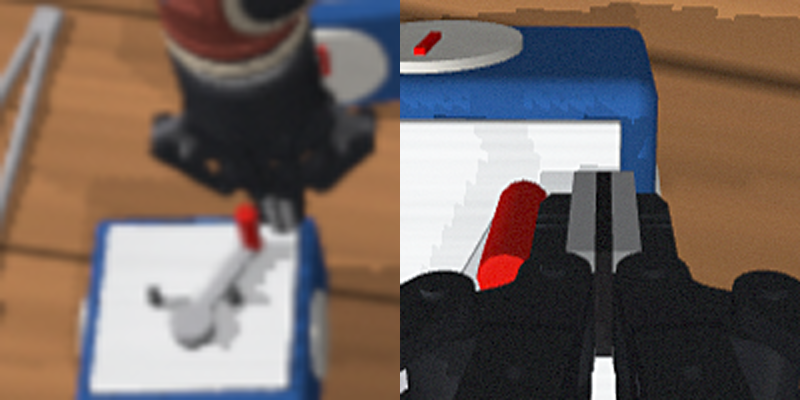

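servo_tool(delta_pos=[[-0.003, 0, -0.012], [-0.002, 0, -0.012], [0.0, 0, -0.012], [0.003, 0, -0.012]], dr=[[0, 0, 0], [0, 0, 0], [0, 0, 0], [0, 0, 0]], grip=[0, 0, 0, 0])

```text
t: 7.75
tool_pos: [0.452, -0.2714, 0.0763]
tool_rot: [-1.56, -0.148, 0.143]
contact_force: [-1.7, 2.7, 1.9]
opening: -0.0
```

```bash
python3 look.py 9; python3 arc.py|tail -9
```

```text
t 7.75 p [ 0.452  -0.2714  0.0763] F [-1.7  2.7  1.9] op -0.0
[[ 0.983  0.003 -0.184]
 [ 0.184  0.006  0.983]
 [ 0.004 -1.     0.006]]
0 [ 0.4508 -0.2134  0.106 ] [ 0.0092 -0.0291  0.0579]
0.2 [ 0.4468 -0.2252  0.106 ] [ 0.0031 -0.0292  0.0471]
0.4 [ 0.4452 -0.2374  0.106 ] [-0.0008 -0.0293  0.0354]
0.6 [ 0.446  -0.2498  0.106 ] [-0.0022 -0.0293  0.0231]
0.8 [ 0.4493 -0.2617  0.106 ] [-0.0011 -0.0294  0.0107]
1.0 [ 0.4549 -0.2728  0.106 ] [ 0.0023 -0.0294 -0.0012]
1.1 [ 0.4585 -0.2778  0.106 ] [ 0.0049 -0.0295 -0.0068]
1.2 [ 0.4626 -0.2825  0.106 ] [ 0.0081 -0.0295 -0.0121]
1.3 [ 0.4671 -0.2867  0.106 ] [ 0.0118 -0.0295 -0.0171]
```

View pics/l9.png

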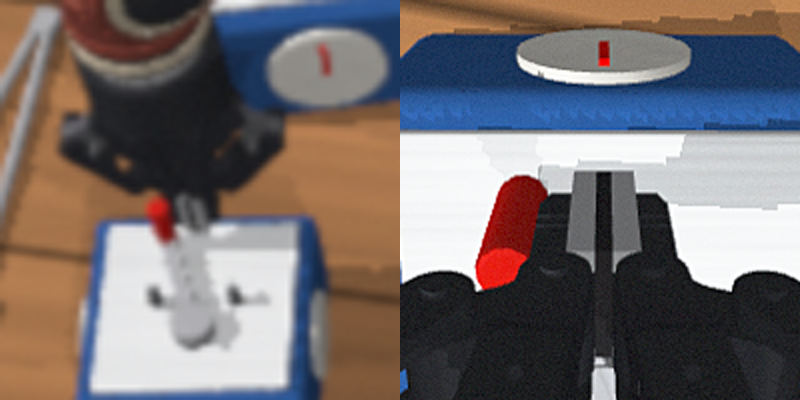

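Working: the post is now at scene crop (158,205), with the arm about 0.3 rad from the second pin. I'll continue to the stop.

servo_tool(delta_pos=[[0.004, 0, -0.007], [0.004, 0, -0.006], [0.004, 0, -0.006]], dr=[[0, 0, 0], [0, 0, 0], [0, 0, 0]], grip=[0, 0, 0])

```text
t: 8.22
tool_pos: [0.4669, -0.2866, 0.0756]
tool_rot: [-1.554, -0.145, 0.146]
contact_force: [-9.7, 16.5, 8.3]
opening: 0.0003
```

```bash
python3 look.py 10; python3 arc.py|tail -9
```

```text
t 8.22 p [ 0.4669 -0.2866  0.0756] F [-9.7 16.5  8.3] op 0.0
[[ 0.983 -0.002 -0.184]
 [ 0.184  0.012  0.983]
 [ 0.    -1.     0.012]]
0 [ 0.4508 -0.2135  0.106 ] [-0.0025 -0.0294  0.0746]
0.2 [ 0.4468 -0.2252  0.106 ] [-0.0086 -0.0296  0.0639]
0.4 [ 0.4452 -0.2374  0.106 ] [-0.0124 -0.0298  0.0521]
0.6 [ 0.446  -0.2498  0.106 ] [-0.0139 -0.0299  0.0398]
0.8 [ 0.4493 -0.2617  0.106 ] [-0.0128 -0.0301  0.0275]
1.0 [ 0.4549 -0.2728  0.106 ] [-0.0094 -0.0303  0.0156]
1.1 [ 0.4585 -0.2778  0.106 ] [-0.0068 -0.0303  0.01  ]
1.2 [ 0.4626 -0.2825  0.106 ] [-0.0036 -0.0304  0.0046]
1.3 [ 0.4671 -0.2867  0.106 ] [ 0.     -0.0305 -0.0003]
```

View pics/l10.png

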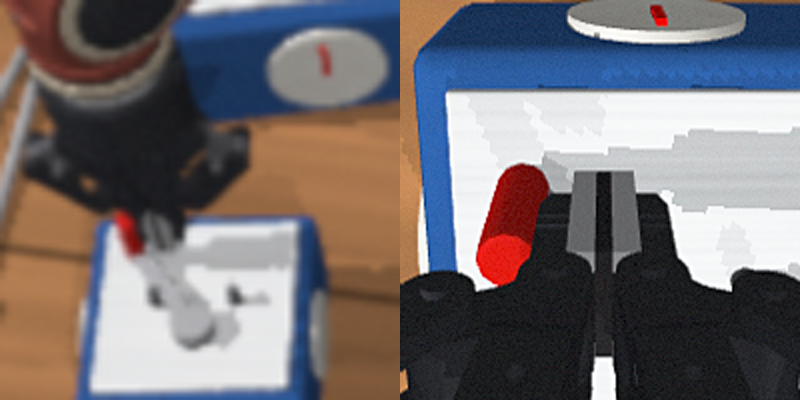

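servo_tool(delta_pos=[[-0.004, 0, 0.008], [0, -0.05, 0.005], [0, -0.06, 0], [0, -0.06, 0], [0, -0.03, 0.0]], dr=[[0, 0, 0], [0, 0, 0], [0, 0, 0], [0, 0, 0], [0, 0, 0]], grip=[0, 0, 0, 0, 0])

```text
t: 8.95
tool_pos: [0.4621, -0.2767, 0.2792]
tool_rot: [-1.555, -0.147, 0.146]
contact_force: [-0.0, 0.4, 0.2]
opening: 0.0001
```

```bash
python3 look.py 11
python3 - <<'E'
from h import *
go((.45,-.1,.31),(.503,.1,.31),(.503,.254,.31))
E
```

```text
t 8.95 p [ 0.4621 -0.2767  0.2792] F [-0.   0.4  0.2] op 0.0
[[ 0.983 -0.    -0.185]
 [ 0.185  0.011  0.983]
 [ 0.002 -1.     0.011]]
d [ 0.0204 -0.0282  0.1769]
d [0.0892 0.0019 0.1867]
d [0.0286 0.0014 0.1513]
```

View pics/l11.png

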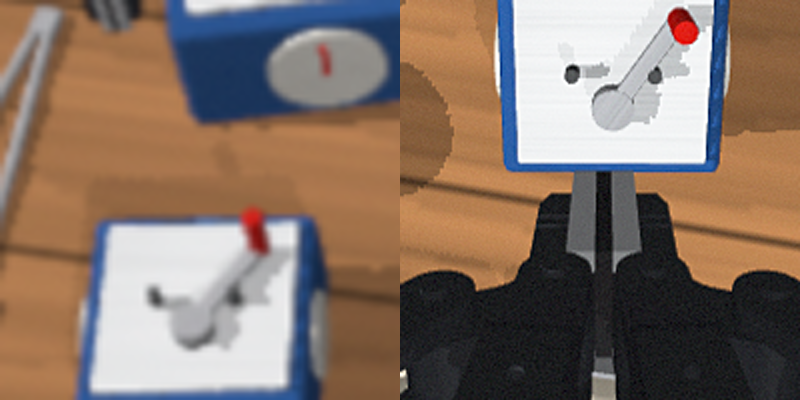

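servo_tool(delta_pos=[[0.01, -0.02, 0.06], [0.01, -0.008, 0.06], [0.02, 0, 0.06], [0.028, 0, 0.06], [0.028, 0, 0.06]], dr=[[0, 0, 0], [0, 0, 0], [0, 0, 0], [0, 0, 0], [0, 0, 0]], grip=[0, 0, 0, 0, 0])

```text
t: 9.68
tool_pos: [0.5011, 0.0257, 0.3059]
tool_rot: [-1.56, -0.144, 0.134]
contact_force: [1.1, -0.8, -0.6]
opening: -0.0001
```

servo_tool(delta_pos=[[0.02, 0, 0.06], [0.01, 0, 0.055], [0.01, 0, 0.05], [0.008, 0, 0.03], [0, 0, 0]], dr=[[0, 0, 0], [0, 0, 0], [0, 0, 0], [0, 0, 0], [0, 0, 0]], grip=[0, 0, 0, 0, 0])

```text
t: 10.3
tool_pos: [0.5134, 0.2339, 0.299]
tool_rot: [-1.561, -0.148, 0.141]
contact_force: [-0.4, -0.3, -0.1]
opening: -0.0001
```

Run:
```python
from h import *
rep(); go((.503,.254,.31),(.503,.254,.225)); save('wrist','w12')
```

```text
t 10.3 p [0.5134 0.2339 0.299 ] F [-0.4 -0.3 -0.1] op -0.0
[[ 0.983  0.004 -0.183]
 [ 0.183  0.005  0.983]
 [ 0.005 -1.     0.004]]
d [-0.0065 -0.0109  0.0217]
d [-0.0004  0.085  -0.0004]
```

View pics/w12.png

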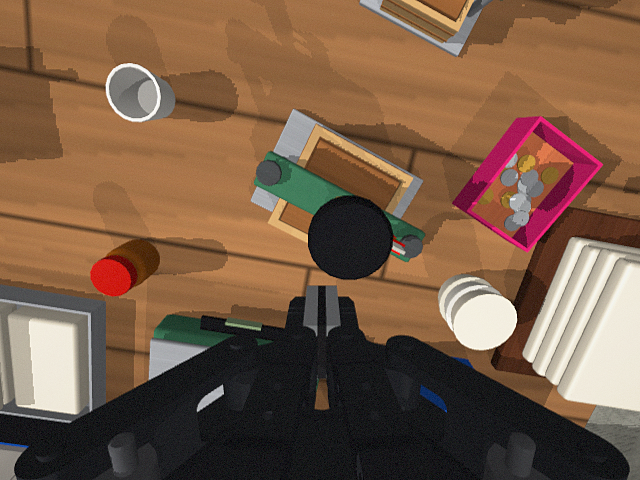

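Run:
```python
from h import *
print(ray('wrist',350,236,.235)); go((.505,.254,.29),(.505,.254,.235))
```

```text
[0.50066225 0.25052735 0.235     ]
d [-0.0044  0.009   0.0222]
d [-0.0002  0.055  -0.0002]
```

servo_tool(delta_pos=[[-0.007, 0.01, 0.02], [0, 0.02, 0], [0, 0.01, 0], [0, 0.005, 0]], dr=[[0, 0, 0], [0, 0, 0], [0, 0, 0], [0, 0, 0]], grip=[0, 0, 0, 0])

```text
t: 10.85
tool_pos: [0.5041, 0.2472, 0.2502]
tool_rot: [-1.564, -0.143, 0.136]
contact_force: [-0.4, 0.5, 0.9]
opening: 0.0008
```

```bash
cat > lk.py <<'E'
from h import *
import sys
k=sys.argv[1]
o,R=rep(); p=o['tool_pos']; go((.502,.252,p[2]))
a=save('scene','s'+k); b=save('wrist','w'+k); c=save('top','t'+k)
A=cv2.resize(a[235:335,350:450],(400,400),interpolation=cv2.INTER_CUBIC); B=cv2.resize(b[160:360,220:420],(400,400),interpolation=cv2.INTER_CUBIC)
cv2.imwrite('pics/l'+k+'.png',np.hstack([A,B])[...,::-1])
cv2.imwrite('pics/tc'+k+'.png',cv2.resize(c[160:270,180:300],(654,600),interpolation=cv2.INTER_CUBIC)[...,::-1])
E
python3 lk.py 13
```

```text
t 10.85 p [0.5041 0.2472 0.2502] F [-0.4  0.5  0.9] op 0.001
[[ 0.984  0.004 -0.177]
 [ 0.176  0.002  0.984]
 [ 0.005 -1.     0.002]]
d [-0.0013  0.      0.0051]
```

View pics/l13.png

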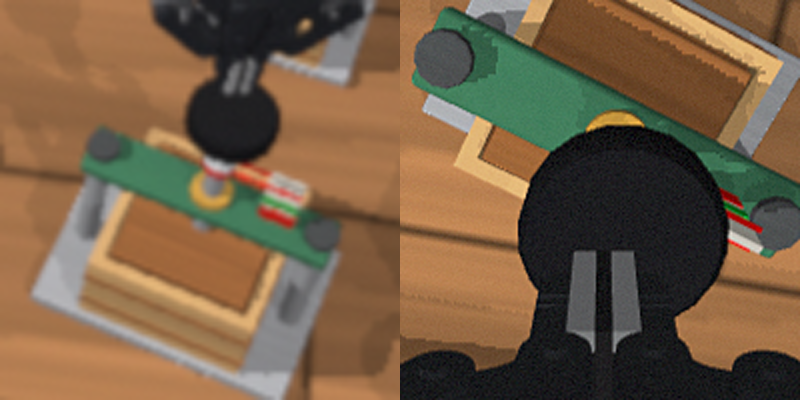

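servo_tool(delta_pos=[[-0.001, 0.008, 0.005], [0, 0.008, 0], [0, 0.006, 0]], dr=[[0, 0, 0], [0, 0, 0], [0, 0, 0]], grip=[0, 0, 0])

```text
t: 11.38
tool_pos: [0.5034, 0.2531, 0.2297]
tool_rot: [-1.563, -0.146, 0.133]
contact_force: [0.5, -0.0, 1.6]
opening: -0.0002
```

```bash
python3 lk.py 14
```

```text
t 11.38 p [0.5034 0.2531 0.2297] F [ 0.5 -0.   1.6] op -0.0
[[ 0.984  0.008 -0.177]
 [ 0.177  0.004  0.984]
 [ 0.009 -1.     0.002]]
d [-0.0016 -0.     -0.0008]
```

View pics/l14.png

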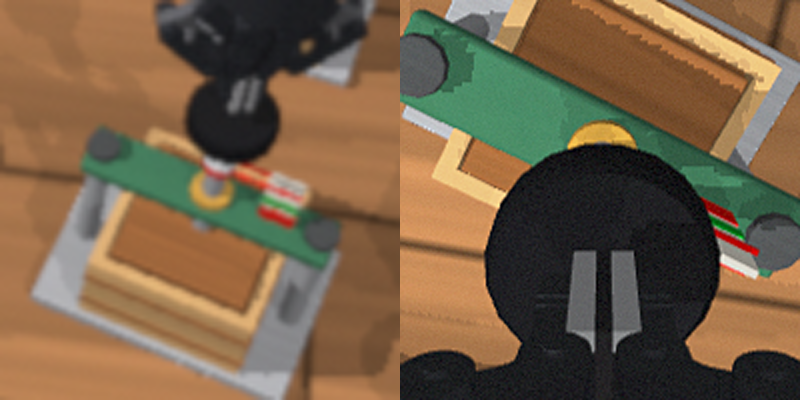

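servo_tool(delta_pos=[[-0.001, 0.008, 0], [0, 0.006, 0], [0, 0.003, 0]], dr=[[0, 0, 0], [0, 0, 0], [0, 0, 0]], grip=[0, 0, 0])

```text
t: 11.9
tool_pos: [0.5026, 0.2529, 0.2141]
tool_rot: [-1.563, -0.146, 0.133]
contact_force: [-3.0, -0.5, 7.1]
opening: -0.0001
```

```bash
python3 lk.py 15
```

```text
t 11.9 p [0.5026 0.2529 0.2141] F [-3.  -0.5  7.1] op -0.0
[[ 0.984  0.008 -0.177]
 [ 0.177  0.004  0.984]
 [ 0.009 -1.     0.002]]
d [-0.0007 -0.     -0.0008]
```

View pics/l15.png

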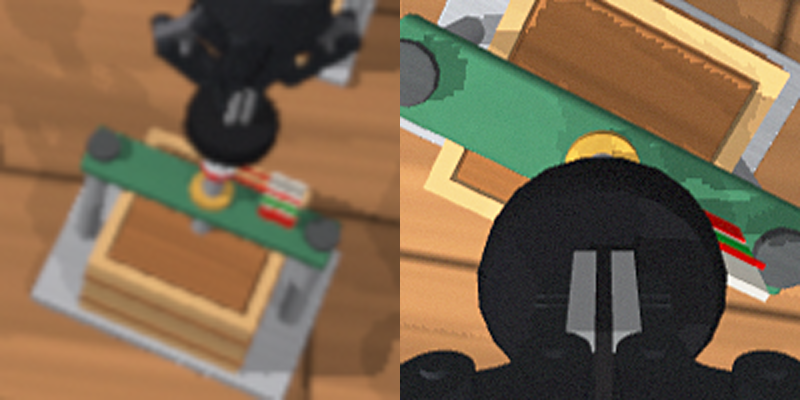

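servo_tool(delta_pos=[[0, 0.006, 0], [0, 0.003, 0], [0, 0, 0]], dr=[[0, 0, 0], [0, 0, 0], [0, 0, 0]], grip=[0, 0, 0])

```text
t: 12.42
tool_pos: [0.5028, 0.253, 0.2106]
tool_rot: [-1.563, -0.148, 0.131]
contact_force: [-3.9, -1.2, 7.3]
opening: 0.0
```

```bash
cat > lg.py <<'E'
from h import *
import sys
k=sys.argv[1]
F=[]
for i in range(3):
    o,R=st(); F.append(np.r_[o['contact_force'],o['tool_pos'],o['t']]); 
    if i==0: a=save('scene','s'+k)
    if i==1: b=save('wrist','w'+k)
F=np.array(F); print(F.round(4)); 
a0=cv2.imread('pics/s14.png')[...,::-1]
f=lambda a:cv2.resize(a[265:300,395:435],(400,350),interpolation=cv2.INTER_CUBIC)
B=cv2.resize(b[240:340,340:440],(350,350),interpolation=cv2.INTER_CUBIC)
cv2.imwrite('pics/g'+k+'.png',np.hstack([f(a0),f(a)])[...,::-1]); cv2.imwrite('pics/gw'+k+'.png',B[...,::-1])
E
python3 lg.py 16
```

```text
[[-3.8997 -1.2371  7.337   0.5028  0.253   0.2106 12.425 ]
 [-4.3609 -1.7578  7.7621  0.5028  0.253   0.2109 12.475 ]
 [-5.2811 -1.55    7.6022  0.5028  0.253   0.2109 12.525 ]]
```

View pics/g16.png

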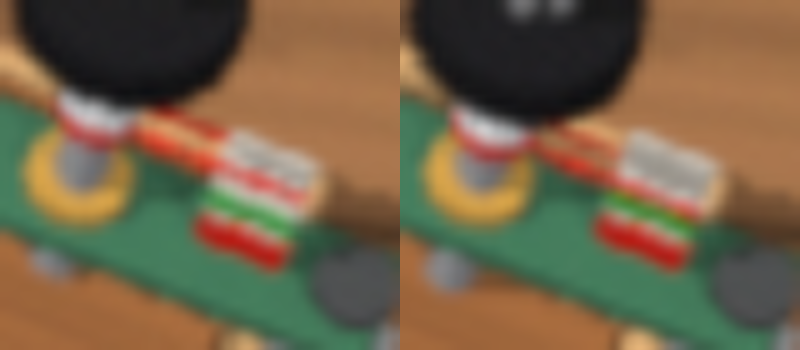

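View pics/gw16.png

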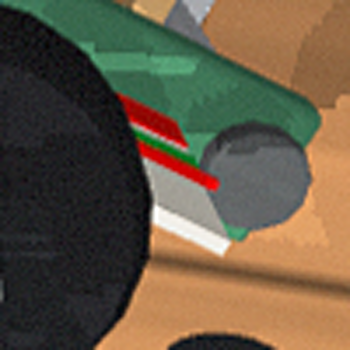

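servo_tool(delta_pos=[[-0.001, 0.005, 0], [-0.001, 0.005, 0], [0, 0.003, 0]], dr=[[0, 0, 0], [0, 0, 0], [0, 0, 0]], grip=[0, 0, 0])

```text
t: 12.9
tool_pos: [0.503, 0.253, 0.2056]
tool_rot: [-1.562, -0.154, 0.126]
contact_force: [-6.9, -2.3, 10.8]
opening: 0.0001
```

```bash
python3 lg.py 17
```

```text
[[-6.9449 -2.2766 10.8128  0.503   0.253   0.2056 12.9   ]
 [-5.3659 -1.9396  9.8643  0.503   0.253   0.2056 12.95  ]
 [-5.1953 -2.3744  9.3618  0.503   0.253   0.2056 13.    ]]
```

View pics/g17.png

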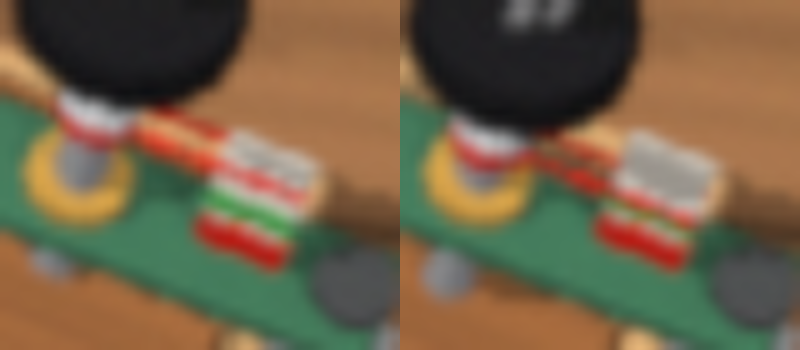

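View pics/gw17.png

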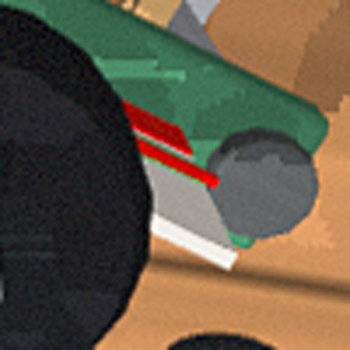

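servo_tool(delta_pos=[[-0.002, 0.005, 0], [-0.001, 0.004, 0], [0, 0.002, 0]], dr=[[0, 0, 0], [0, 0, 0], [0, 0, 0]], grip=[0, 0, 0])

```text
t: 13.38
tool_pos: [0.5032, 0.2531, 0.2039]
tool_rot: [-1.561, -0.161, 0.118]
contact_force: [-8.0, -2.6, 9.9]
opening: -0.0
```

```bash
python3 lg.py 18
```

```text
[[-7.9733 -2.628   9.8556  0.5032  0.2531  0.2039 13.375 ]
 [-6.3386 -3.3685 10.7098  0.5032  0.2531  0.204  13.425 ]
 [-5.8267 -2.6876 10.1846  0.5032  0.2531  0.204  13.475 ]]
```

View pics/g18.png

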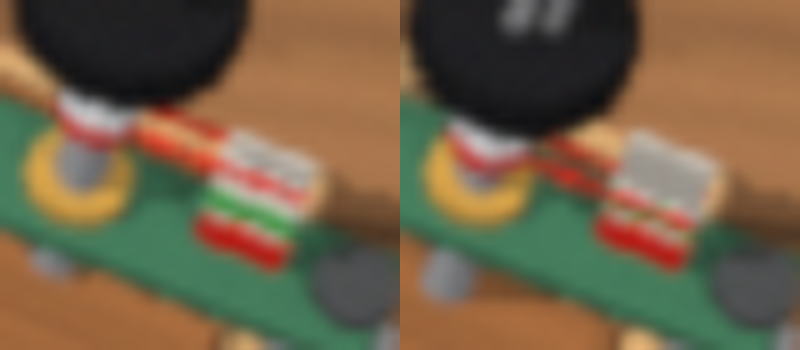

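View pics/gw18.png

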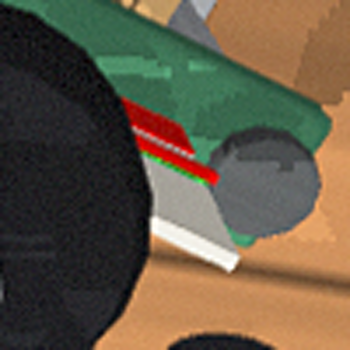

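Run:
```python
from h import *
o,R=rep(); print(o['wrist_torque'],o['q'])
p=np.array([.5032,.2531,.204])
im=[cv2.cvtColor(cv2.imread(f'pics/s{k}.png'),cv2.COLOR_BGR2GRAY).astype(np.float32) for k in (14,16,17,18)]
# pointer/knob vertical shift by rows: dark knob lower edge
for k,i in zip((14,16,17,18),im):
    print(k,[int((i[270:300,c]<40).sum()) for c in range(400,416,3)])
```

```text
t 13.47 p [0.5032 0.2531 0.204 ] F [-5.8 -2.7 10.2] op 0.0
[[ 0.984  0.027 -0.177]
 [ 0.177  0.008  0.984]
 [ 0.028 -1.     0.003]]
[-0.40339335  1.09669465  0.03167086] [ 0.33489068 -0.10734061  1.78795373 -0.00185564  1.43284304 -1.41372218]
14 [2, 4, 5, 5, 5, 4]
16 [4, 6, 7, 7, 6, 5]
17 [5, 7, 8, 8, 7, 5]
18 [6, 7, 8, 9, 7, 6]
```

servo_tool(delta_pos=[[0, 0.005, 0], [0, 0.004, 0], [0, 0.003, 0]], dr=[[0, 0, 1.5], [0, 0, 1], [0, 0, 1]], grip=[0, 0, 0])

```text
t: 13.85
tool_pos: [0.5024, 0.253, 0.2007]
tool_rot: [-1.567, -0.113, 0.168]
contact_force: [-6.8, -3.7, 12.8]
opening: 0.0
```

```bash
python3 lg.py 19; python3 -c "
from h import *
rep()"
```

```text
[[-6.8487 -3.6586 12.841   0.5024  0.253   0.2007 13.85  ]
 [-7.9123 -3.112  12.4258  0.5025  0.253   0.2006 13.9   ]
 [-7.9548 -2.9664 12.8479  0.5025  0.253   0.2007 13.95  ]]
t 13.95 p [0.5025 0.253  0.2007] F [-8.  -3.  12.8] op -0.0
[[ 0.983 -0.035 -0.178]
 [ 0.178 -0.004  0.984]
 [-0.035 -0.999  0.002]]
```

View pics/g19.png

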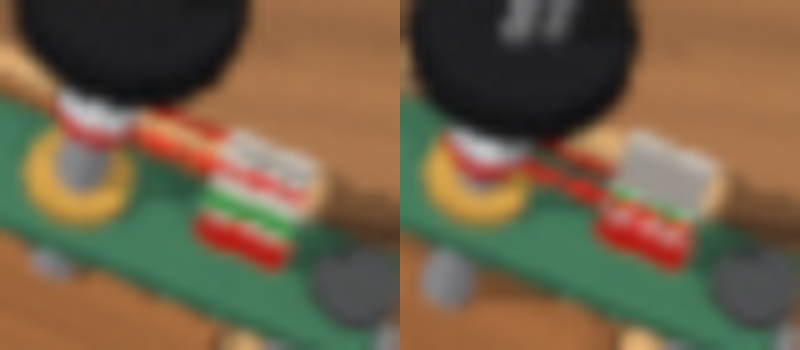

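View pics/gw19.png

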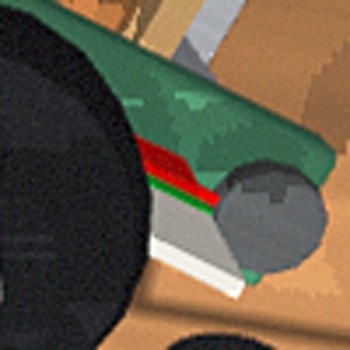

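Run:
```python
from h import *
for z in (.182,.162,.142): print(proj('scene',(.516,.298,z)), proj('scene',(.506,.298,z)), 'k',proj('scene',(.502,.253,z)))
im=[cv2.resize(cv2.imread(f'pics/s{k}.png')[268:298,405:435],(400,400),interpolation=cv2.INTER_CUBIC) for k in (14,19)]
cv2.imwrite('pics/cmp.png',np.hstack(im))
```

```text
[422.32011774 278.61905761] [422.46479688 275.29757803] k [405.18847287 271.68186631]
[420.95651126 282.39157146] [421.10498892 279.09652218] k [404.0518365  275.51066572]
[419.62709951 286.06948318] [419.77914146 282.80058968] k [402.94347134 279.24423257]
```

View pics/cmp.png

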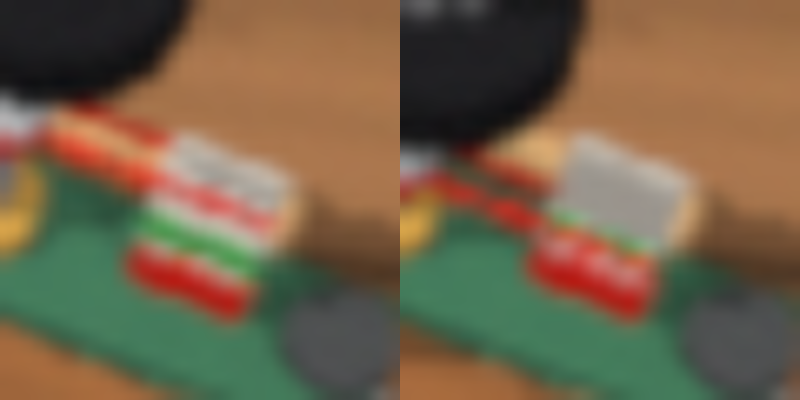

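Run:
```python
from h import *
G={k:cv2.cvtColor(cv2.imread(f'pics/s{k}.png'),cv2.COLOR_BGR2GRAY).astype(np.float32) for k in (13,14,15,16,17,18,19)}
def edge(g,c,thr=50):
    col=g[255:300,c]; i=np.argmin(col[:25]<0) ; 
    # start from dark middle row 265
    r=265
    while g[r,c]<thr: r+=1
    return r-1+(thr-g[r-1,c])/(g[r,c]-g[r-1,c])
ref=None
for k,g in G.items():
    e=np.array([edge(g,c) for c in range(398,414)]); 
    if k==14: ref=e
    if ref is not None: print(k,'edge shift mm',np.round((e-ref)/.192,1), 'med',round(float(np.median(e-ref))/.192,1))
# ecc/template: knob lower rim + collar
for k in (15,16,17,18,19):
    t=G[14][262:283,396:418]; W=np.float32([[1,0,0],[0,1,0]])
```

```text
14 edge shift mm [0. 0. 0. 0. 0. 0. 0. 0. 0. 0. 0. 0. 0. 0. 0. 0.] med 0.0
15 edge shift mm [  4.7   7.    7.9   6.2   5.4   5.3   5.6   5.3 -41.6 -44.9 -48.5   5.4
 -47.7 -48.    3.7   4.2] med 5.0
16 edge shift mm [ 10.5  12.   12.2   9.5   8.7   8.5   8.9 -55.6 -99.1  96.4 -42.1 -46.4
  -inf -29.5 -45.1   5.9] med 7.2
17 edge shift mm [  19.2   21.7   18.9   15.8   15.8   15.3   15.8  -49.5  -79.1 -375.
  -38.5  -31.3 -101.9  -25.1  -44.2    9.9] med -7.6
18 edge shift mm [  24.6   24.5   20.4   17.6   16.5   17.1   17.4  -50.2  -74.3 -216.1
  -39.   -41.1 -115.4   26.5  -41.3   10.3] med 13.4
19 edge shift mm [  29.4   28.6   25.4   22.3   21.1   20.3   20.7  -45.5  -66.1 -105.9
    6.4   -inf  -66.     2.6  -44.2   14. ] med 10.2<stdin>:8: RuntimeWarning: divide by zero encountered in scalar divide
```

Run:
```python
from h import *
G={k:cv2.cvtColor(cv2.imread(f'pics/s{k}.png'),cv2.COLOR_BGR2GRAY).astype(np.float32) for k in (14,15,16,17,18,19)}
def edge(g,c,thr=50):
    r=271
    while g[r,c]<thr: r+=1
    return r-1+(thr-g[r-1,c])/(g[r,c]-g[r-1,c])
C=np.arange(396,420)
E={}
for k,g in G.items(): E[k]=np.array([edge(g,c) for c in C])
print(E[14].round(1)); print(E[19].round(1))
from scipy.optimize import minimize_scalar
from scipy.interpolate import CubicSpline
for k in E:
    s0=np.interp
    best=None
    def cost(s):
        # motion of s mm: du=-1.12*s/20, dv=3.82*s/20
        pred=np.interp(C,C-.0562*s,E[14]+.191*s); return np.median(np.abs(pred-E[k])[2:-4])
    ss=np.arange(0,30,.2); c=[cost(s) for s in ss]; print(k,ss[int(np.argmin(c))],min(c))
```

```text
[263.3 268.7 269.8 270.5 271.5 272.5 273.1 273.6 273.9 274.2 274.6 275.
 275.  275.  275.2 275.3 274.8 274.3 273.6 273.2 272.5 271.  269.6 266.3]
[270.4 273.7 275.2 276.  276.4 276.8 277.2 277.5 277.9 278.2 278.3 278.4
 278.9 279.3 279.  278.2 277.4 277.  276.3 275.6 274.6 272.9 269.4 264.5]
14 0.0 0.0
15 4.800000000000001 0.08882734863280461
16 8.200000000000001 0.10937736083982941
17 14.200000000000001 0.195438061523447
18 15.4 0.19559794921875095
19 19.200000000000003 0.24715141601561186
```

Run:
```python
from h import *
for i in range(12):
    a=ctrl.get_image('scene')
    if i%3==2:
        o,R=st(); print(o['t'],o['tool_pos'].round(4),o['contact_force'].round(1))
cv2.imwrite('pics/fin.png',a[...,::-1])
```

```text
14.1 [0.5025 0.253  0.2006] [-7.3 -3.  11.6]
14.25 [0.5024 0.253  0.2006] [-7.  -2.7 11.4]
14.4 [0.5025 0.253  0.2007] [-6.6 -2.6 11.4]
14.55 [0.5024 0.253  0.2007] [-6.  -1.7 11.6]
```

View pics/fin.png

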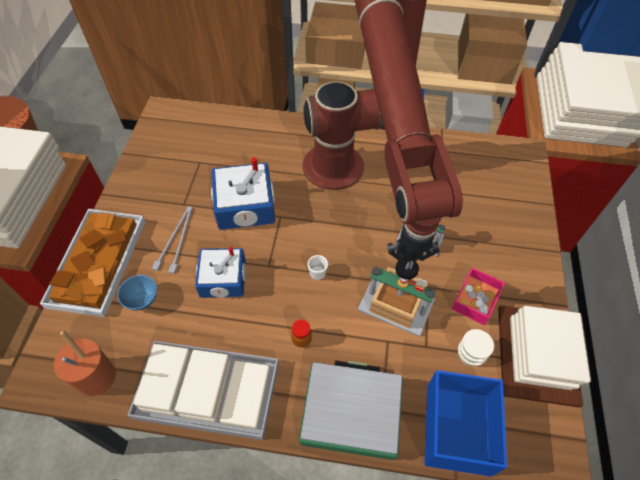

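servo_tool(delta_pos=[[0, 0.0045, 0]], dr=[[0, 0, 0]], grip=[0])

```text
t: 14.68
tool_pos: [0.5025, 0.253, 0.1995]
tool_rot: [-1.567, -0.114, 0.166]
contact_force: [-6.2, -2.8, 13.2]
opening: 0.0001
```

```bash
python3 lg.py 20
python3 - <<'E'
from h import *
for i in range(8):
    a=ctrl.get_image('scene')
    if i%2: o,R=st(); print(o['t'],o['tool_pos'].round(4),o['contact_force'].round(1))
g=cv2.cvtColor(a,cv2.COLOR_RGB2GRAY).astype(np.float32); g0=cv2.cvtColor(cv2.imread('pics/s14.png'),cv2.COLOR_BGR2GRAY).astype(np.float32)
def edge(g,c,thr=50):
    r=271
    while g[r,c]<thr: r+=1
    return r-1+(thr-g[r-1,c])/(g[r,c]-g[r-1,c])
C=np.arange(396,420); E0=np.array([edge(g0,c) for c in C]); E=np.array([edge(g,c) for c in C])
ss=np.arange(0,32,.2); print(ss[np.argmin([np.median(np.abs(np.interp(C,C-.0562*s,E0+.191*s)-E)[2:-4]) for s in ss])])
E
```

```text
[[-6.1707 -2.8421 13.1991  0.5025  0.253   0.1995 14.675 ]
 [-6.7417 -2.8355 13.176   0.5024  0.253   0.1993 14.725 ]
 [-5.819  -2.1422 12.8295  0.5024  0.253   0.1993 14.775 ]]
14.875 [0.5024 0.253  0.1993] [-6.9 -2.3 13.4]
14.975 [0.5024 0.253  0.1994] [-5.6 -1.9 12.8]
15.075 [0.5025 0.253  0.1994] [-6.  -2.2 12.9]
15.175 [0.5024 0.253  0.1994] [-6.2 -2.8 12.8]
19.8
```

View pics/g20.png

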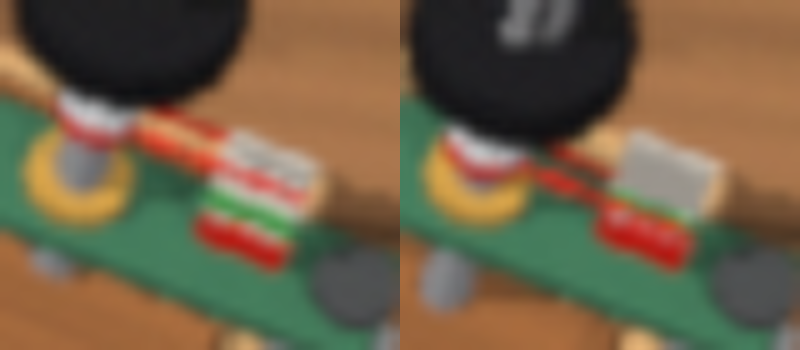

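Force (about 13 N, so 20 mm), image shift (19.8 mm) and pose (19.5 mm) agree and are steady.

```bash
python3 -c "
from station import ctrl
print(ctrl.finish_job()); print(ctrl.get_obs()['t'])"
```

```text
the job is handed in; nothing more can be done
None
the job is handed in; nothing more can be done
```

I handed the job in at about 15.2 s. I had swung the smaller timer's lever to its stop and let it spring back while the press was still up. The larger press's knob is held down in the green.

- **Lever:** the first pass missed. The pictures put the fingertips 16–25 mm higher than described, so they passed over the post without touching it. On the second pass the lever reached its second pin with about 21 N on the tool, against about 3 N from the spring alone, so it was at the stop. A picture after release showed it back at rest.
- **Press:** at the last check the push was steady for 0.5 s at about 13 N. Three estimates of the plunger travel agree:

| Source | Travel (green band 16–24 mm) |
|---|---|
| Push force | about 20 mm |
| Knob shift in the scene picture | 19.8 mm |
| Tool height | about 19.5 mm |

- **Checks that did not fully agree:**
  - In both camera views the pointer looks just below the green. I put this down to viewing from above with the pointer standing off the plate. I relied on the three estimates above instead.
  - A sideways force of about 6 N and a tool tilt of about 2° remained, both steady.
- **Other things on the stall:** the last full scene picture showed nothing else moved.

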